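Make up a patient test kit and a control kit

ROBOT

A 7-joint arm with a two-finger parallel gripper is mounted at the origin on a cart in front of the work surface, level with it; the furniture and walls round the work are solid. World frame = base frame: x ahead of the robot, y to its left, z up, the work surface at z = 0. Lengths are in m, angles in rad, forces in N, time in s.
With the tool pointing down it reaches from about 0.425 to 0.95 m from the base axis. Payload 4.7 kg.
Tool frame: the origin (TCP) lies midway between the tips of the shut fingers; the grasp point (between the pads) lies 19 mm behind it; z points along the fingers, x is the direction in which the jaws open and shut, and the axes are right-handed (so a half turn about z gives the same grasp; the last joint's range is limited). The gripper opens to 85 mm and grips with 20 to 120 N. Pads are 22 mm wide; open, the fingers measure 114 mm over their backs; the gripper's body (76 mm by 85 mm) begins 54 mm behind the grasp point. The pads swing forward as they close: fully open they stand 13 mm farther back than shut.
Start: joints at [-1.318, 0.469, -0.049, 1.532, 0.024, 1.141, -0.082], TCP at [0.188, 0.648, 0.199] pointing down, gripper open.
Joint ranges: [-2.59, 2.59], [-0.33, 1.99], [-1.39, 1.29], [0.1, 2.45], [-1.04, 4.18], [0.21, 1.99], [-2.66, 2.66]. Speed limits (rad/s): [2.57, 2.57, 3.14, 3.14, 3.14, 3.14, 3.14].

INTERFACE

Orientations are given as a unit quaternion [x, y, z, w].
In Python, from workcell import ctrl gives the robot as it stands.
- The arm moves only by the tool servo_tool, never from a script. Its argument "plan" is a list of rows, each an object of numbers: "dx", "dy", "dz": the shift along the world's x, y, z in cm; "wx", "wy", "wz": the turn, a rotation vector about the world's x, y, z in degrees. A call has 1 to 20 rows; each row shifts and turns the commanded pose from where the row before left it; what a row does not reach is not made up. A row lasts 1/10 s, in which the tool goes at most 50 mm and 8.59 degrees, less where a joint would pass 70% of its speed; a pose out of reach is approached as far as the arm can. A call is refused whole if a number of a shift passes 5 or a number of a turn 8.59, either way. A call with a gripper value outside its range is refused whole. "hand" is the opening, from -1 (shut) to 1 (fully open), set as the call begins (left out, the last holds). The fingers move at their own pace and stop on an object; "newtons" is the grip in N (left out, the last holds). Time passes only in rows, so rows that do not move let the fingers close. It gives the time, the measured TCP pose, the force and the opening at its end, in the units of the state.
- ctrl.get_obs(): the state, without advancing time (a new reading comes with each control period).
- ctrl.capture(name): name is "scene" or "top"; returns the picture (420x560x3 uint8, red, green, blue); there is no depth.
- ctrl.get_calibration(name): a dict with "intrinsics" (3x3 intrinsics, pixels), "extrinsics" (4x4, takes a point from camera to world coordinates). Camera axes: x right, y down, z forward; pixel columns grow to the right and rows downward; lengths in m; the calibration is good to about 2 mm. A picture is of the moment at which its call begins. get_calibration takes no time and is no camera call.
- ctrl.sign_off(): hands the job in, once; it reports no verdict.
The state is a dict: "clock": time; "joint_positions": joint angles; "dq": joint speeds; "joint_torque": joint torques, N m; "eef_pos": TCP position; "tcp_rot": TCP orientation; "contact_force": force on the tool from outside, world axes, zero at the start; "ft_torque": the same for the moment, N m; "width": finger opening in m.
Only numpy, scipy, OpenCV 4.12 (cv2) and the standard library are available. Lean on these libraries where they do the work, as an engineer would, in place of code of your own. Each camera call takes 0.05 s, during which the arm holds its last target.

TASK

Make up two rapid-test kits from the stock on the bench. The patient kit, in the tray with one bottle well, gets one foil pouch and one slim buffer bottle; the control kit, in the tray with two wells, gets one foil pouch, one slim buffer bottle and the stout control bottle, either bottle in either well. Lay each pouch flat on the floor of its tray's large compartment, stand each bottle upright on the bottom of its well, keep the bottles upright all the way, and leave the used cassette and the marker where they lie.

Things in the scene. Friction and masses are not known exactly. Their poses are not given: they have to be found in the camera images.
- pouch_a: sealed flat foil pouch, silver-white, 98 x 62 x 7 mm, stiff; one of two alike, interchangeable. Starts flat on the bench. Origin at the centre of its underside, x along the 98 mm length, y across the 62 mm width, z up; pinch it across the 62 mm width.
- pouch_b: sealed flat foil pouch, silver-white, 98 x 62 x 7 mm, stiff; one of two alike, interchangeable. Starts flat on the bench. Origin at the centre of its underside, x along the 98 mm length, y across the 62 mm width, z up; pinch it across the 62 mm width.
- buffer_a: slim buffer bottle, clear with white label and blue cap, 25 mm diameter, 64 mm tall with its cap, straight body to about 50 mm; the narrower and taller of the two bottle kinds; one of two alike, interchangeable. Starts upright on the bench. Origin at the centre of its base, z up its axis; grip the body about 40 mm above the base.
- buffer_b: slim buffer bottle, clear with white label and blue cap, 25 mm diameter, 64 mm tall with its cap, straight body to about 50 mm; the narrower and taller of the two bottle kinds; one of two alike, interchangeable. Starts upright on the bench. Origin at the centre of its base, z up its axis; grip the body about 40 mm above the base.
- control: stout brown control bottle, 29 mm diameter, 56 mm tall with its cap, straight body to about 48 mm; the wider and shorter of the two bottle kinds; only one. Starts upright on the bench. Origin at the centre of its base, z up its axis; grip the body about 40 mm above the base.
- tray_single: Pale grey fixed tray, 173 (x) x 108 (y) mm. Origin: centre of underside; floor z=3. Pouch compartment: centre x=-26.5, inside 114 (x) x 102 (y), walls to z=14, dipping to z=5 from x=-63 to 10 in both long walls so fingers closing along y can straddle the pouch. At +x a solid block, x=30.5 to 86.5, top z=20, with ONE round well, 46 wide, at x=58.5, y=0, bottom z=3. Patient kit.
- tray_double: Pale grey fixed tray, 173 (x) x 108 (y) mm. Origin: centre of underside; floor z=3. Pouch compartment: centre x=-26.5, inside 114 (x) x 102 (y), walls to z=14, dipping to z=5 from x=-63 to 10 in both long walls so fingers closing along y can straddle the pouch. At +x a solid block, x=30.5 to 86.5, top z=20, with TWO round wells, 46 wide, at x=58.5, y=+-25.5, bottom z=3. Control kit.
- used_cassette: bystander: used test cassette, white plastic strip 70 x 20 x 5 mm, lying loose on the bench between the stock and the trays. Origin at the centre of its underside. Not part of any kit.
- marker: bystander: black-capped marker pen, 140 mm long, 13 mm thick, lying loose behind the stock. Origin at the middle of its underside, y along it.
Not all that is in view belongs to the job. What is shaped like the buffer_b but pink is not meant.

How it is judged:
At the end, for the whole second after the job is handed in: A pouch lies flat (0.08 rad) on the floor of each tray's large compartment; a buffer bottle stands in the single well, the other and the control bottle in the two wells, upright within 0.1 rad, base less than 7 mm above the tray's underside; all released and at rest (((x of pouch_a in the frame of tray_single between -0.0385 and -0.0145 m and y of pouch_a in the frame of tray_single between -0.022 and 0.022 m and z of pouch_a in the frame of tray_single below 0.007 m and angle between each of pouch_a, pouch_b's own z axis and vertical below 0.08 rad and x of pouch_b in the frame of tray_double between -0.0385 and -0.0145 m and y of pouch_b in the frame of tray_double between -0.022 and 0.022 m and z of pouch_b in the frame of tray_double below 0.007 m) or (x of pouch_b in the frame of tray_single between -0.0385 and -0.0145 m and y of pouch_b in the frame of tray_single between -0.022 and 0.022 m and z of pouch_b in the frame of tray_single below 0.007 m and angle between each of pouch_b, pouch_a's own z axis and vertical below 0.08 rad and x of pouch_a in the frame of tray_double between -0.0385 and -0.0145 m and y of pouch_a in the frame of tray_double between -0.022 and 0.022 m and z of pouch_a in the frame of tray_double below 0.007 m)) and ((x of buffer_a in the frame of tray_single between 0.0455 and 0.0715 m and y of buffer_a in the frame of tray_single between -0.013 and 0.013 m and z of buffer_a in the frame of tray_single below 0.007 m and angle between each of buffer_a, buffer_b's own z axis and vertical below 0.1 rad and x of buffer_b in the frame of tray_double between 0.0455 and 0.0715 m and y of buffer_b in the frame of tray_double between -0.0385 and 0.0385 m and z of buffer_b in the frame of tray_double below 0.007 m) or (x of buffer_b in the frame of tray_single between 0.0455 and 0.0715 m and y of buffer_b in the frame of tray_single between -0.013 and 0.013 m and z of buffer_b in the frame of tray_single below 0.007 m and angle between each of buffer_b, buffer_a's own z axis and vertical below 0.1 rad and x of buffer_a in the frame of tray_double between 0.0455 and 0.0715 m and y of buffer_a in the frame of tray_double between -0.0385 and 0.0385 m and z of buffer_a in the frame of tray_double below 0.007 m)) and x of control in the frame of tray_double between 0.0455 and 0.0715 m and y of control in the frame of tray_double between -0.0385 and 0.0385 m and z of control in the frame of tray_double below 0.007 m and angle between control's own z axis and vertical below 0.1 rad and linear speed of each of pouch_a, pouch_b, buffer_a, buffer_b, control below 0.02 m/s); the robot touches nothing.
It fails at once if a bottle is tipped by more than 0.7 rad (angle between any of buffer_a, buffer_b, control's own z axis and vertical above 0.7 rad).
It fails at once if the used cassette or the marker is moved more than 25 mm (distance of any of used_cassette, marker from where it was at the start of the episode above 0.025 m).
It also fails if it takes over 131 s, if anything falls off the work surface, if the arm or the gripper's body presses on something with over 40 N, if the wrist force passes 120 N, or if a joint passes its speed limit or range.

## Working session

There is one attempt and no reset: what is moved stays moved. The work goes in short steps, Python scripts to look and compute and a tool call to move; the robot and the scene stay as the last step left them, time stands still between calls to the robot, and variables do not carry over. Pictures are saved under pics/ and viewed, and the job is handed in when it is done.

Besides the shell and the picture viewer there is one more tool, called after ">>>" as name(argument=value, ...), one argument or row to a line, values as JSON. servo_tool: Moves the arm, as the interface text tells. Its arguments: {"type":"object","properties":{"plan":{"type":"array"},"hand":{"type":"number"},"newtons":{"type":"number"}},"required":["plan"]}

```bash
mkdir -p pics; ls
python3 - <<'E'
from workcell import ctrl
import cv2,numpy as np
np.set_printoptions(precision=4,suppress=True)
o=ctrl.get_obs();print({k:np.round(v,3) for k,v in o.items()})
for n in("scene","top"):
    im=ctrl.capture(n);cv2.imwrite(f"pics/{n}0.png",im[:,:,::-1]);c=ctrl.get_calibration(n);print(n,np.array(c["intrinsics"]),np.array(c["extrinsics"]))
E
```

```text
pics
{'clock': np.float64(0.0), 'joint_positions': array([-1.318,  0.469, -0.049,  1.534,  0.024,  1.141, -0.082]), 'dq': array([-0.   , -0.001,  0.001, -0.   , -0.001,  0.001,  0.001]), 'joint_torque': array([ -0.001, -51.031,  -0.047, -23.771,   0.011,   0.007,  -0.   ]), 'eef_pos': array([0.188, 0.648, 0.198]), 'tcp_rot': array([ 0.799,  0.601, -0.001,  0.001]), 'contact_force': array([ 0.968,  0.168, -0.457]), 'ft_torque': array([-0.038, -0.028, -0.009]), 'width': np.float64(0.085)}
scene [[497.337    0.     277.4964]
 [  0.     497.337  208.5295]
 [  0.       0.       1.    ]] [[-0.5287 -0.3999  0.7487 -0.4452]
 [-0.8486  0.2308 -0.4759  0.6918]
 [ 0.0175 -0.887  -0.4614  0.6402]
 [ 0.      0.      0.      1.    ]]
top [[402.4548   0.     283.0334]
 [  0.     402.4548 211.0265]
 [  0.       0.       1.    ]] [[ 0.0068 -0.9913  0.1317  0.3919]
 [-0.9998 -0.0043  0.0194  0.0771]
 [-0.0186 -0.1318 -0.9911  0.9931]
 [ 0.      0.      0.      1.    ]]
```

View pics/scene0.png

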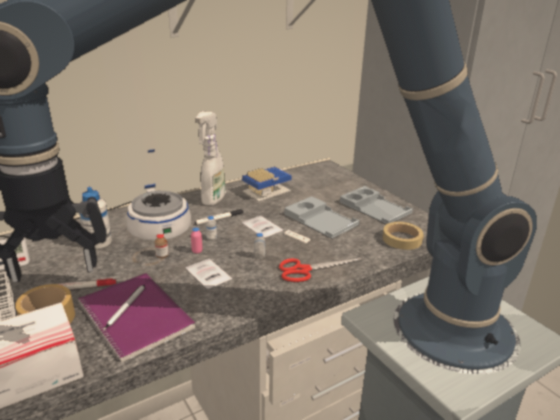

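View pics/top0.png

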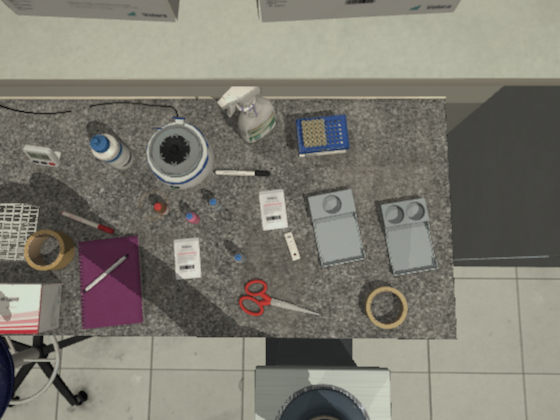

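Run:
```python
import cv2
a=cv2.imread("pics/top0.png")[160:285,140:340];cv2.imwrite("pics/c1.png",cv2.resize(a,None,fx=4,fy=4,interpolation=cv2.INTER_CUBIC))
a=cv2.imread("pics/scene0.png")[170:300,140:300];cv2.imwrite("pics/c2.png",cv2.resize(a,None,fx=4,fy=4,interpolation=cv2.INTER_CUBIC))
a=cv2.imread("pics/top0.png")[180:285,300:450];cv2.imwrite("pics/c3.png",cv2.resize(a,None,fx=5,fy=5,interpolation=cv2.INTER_CUBIC))
```

```text
(no output)
```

View pics/c1.png

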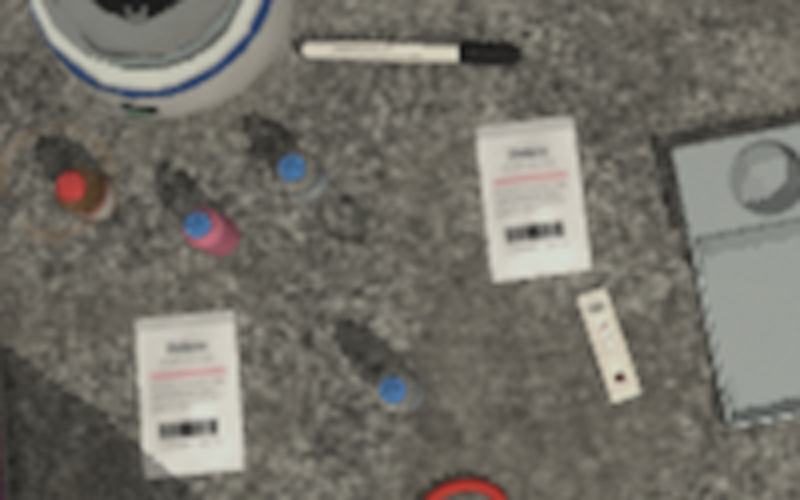

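View pics/c2.png

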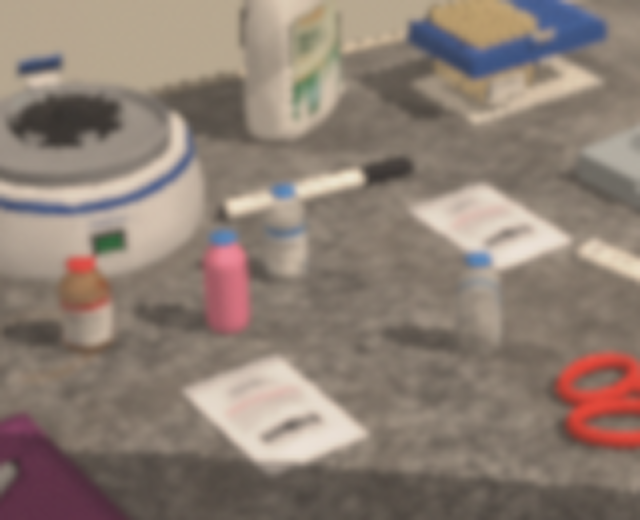

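View pics/c3.png

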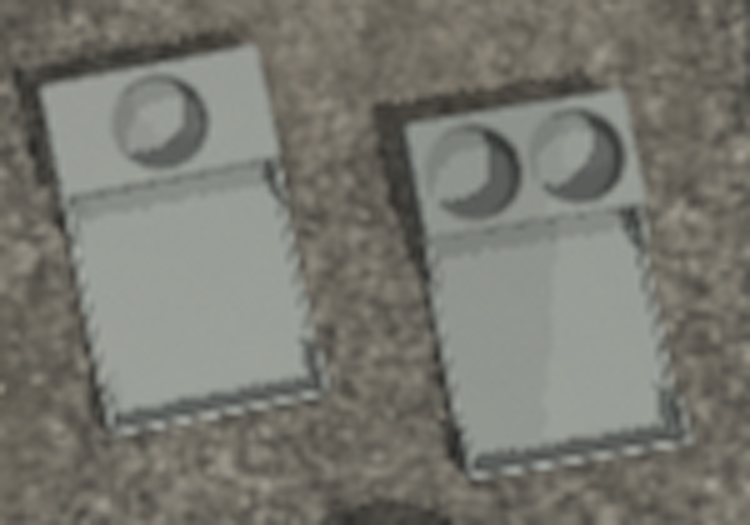

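```bash
cat > h.py <<'E'
import cv2,numpy as np
from workcell import ctrl
np.set_printoptions(precision=4,suppress=True)
def ray(n,p):
    c=ctrl.get_calibration(n);K=np.array(c["intrinsics"]);T=np.array(c["extrinsics"])
    d=T[:3,:3]@np.linalg.solve(K,[p[0],p[1],1.]);return T[:3,3],d/np.linalg.norm(d)
def plane(n,p,z):
    o,d=ray(n,p);return o+d*(z-o[2])/d[2]
def tri(p,q):
    o1,d1=ray("top",p);o2,d2=ray("scene",q)
    A=np.stack([d1,-d2],1);s=np.linalg.lstsq(A,o2-o1,rcond=None)[0]
    a=o1+s[0]*d1;b=o2+s[1]*d2;return (a+b)/2,np.linalg.norm(a-b)
def proj(n,P):
    c=ctrl.get_calibration(n);K=np.array(c["intrinsics"]);T=np.array(c["extrinsics"])
    q=K@(T[:3,:3].T@(np.array(P)-T[:3,3]));return q[:2]/q[2]
def blobs(m,amin=10):
    n,l,s,c=cv2.connectedComponentsWithStats(m.astype(np.uint8));return [(tuple(np.round(c[i],1)),s[i,4]) for i in range(1,n) if s[i,4]>=amin]
E
python3 - <<'E'
from h import *
for n in("top","scene"):
    im=cv2.imread(f"pics/{n}0.png");h=cv2.cvtColor(im,cv2.COLOR_BGR2HSV)
    H,S,V=h[...,0],h[...,1],h[...,2]
    print(n,"blue",blobs((H>98)&(H<122)&(S>110)&(V>90),8))
    print("red",blobs(((H<8)|(H>172))&(S>150)&(V>110),8))
    m=((S<40)&(V>(150 if n=="top" else 165))).astype(np.uint8)
    for c in cv2.findContours(m,0,1)[0]:
        if 150<cv2.contourArea(c)<1500:
            r=cv2.minAreaRect(c);print("white",np.round(r[0],1),np.round(r[1],1),round(r[2],1),cv2.contourArea(c))
E
```

```text
top blue [((np.float64(330.2), np.float64(134.2)), np.int32(700)), ((np.float64(179.5), np.float64(118.0)), np.int32(8)), ((np.float64(99.0), np.float64(143.5)), np.int32(216)), ((np.float64(116.7), np.float64(156.7)), np.int32(9)), ((np.float64(205.2), np.float64(162.2)), np.int32(15)), ((np.float64(198.2), np.float64(172.9)), np.int32(10)), ((np.float64(159.4), np.float64(177.8)), np.int32(9)), ((np.float64(187.8), np.float64(180.0)), np.int32(13)), ((np.float64(175.5), np.float64(183.0)), np.int32(10)), ((np.float64(212.6), np.float64(201.3)), np.int32(29)), ((np.float64(188.8), np.float64(215.8)), np.int32(25)), ((np.float64(237.7), np.float64(257.0)), np.int32(24))]
red [((np.float64(157.4), np.float64(206.1)), np.int32(43)), ((np.float64(255.6), np.float64(297.5)), np.int32(415)), ((np.float64(18.9), np.float64(331.2)), np.int32(90))]
white [542. 397.] [44. 34.] 90.0 1443.5
white [254. 395.] [48. 20.] 90.0 454.0
white [ 32.5 382. ] [19.1 27.6] 45.0 335.5
white [254.  353.5] [31. 20.] 90.0 541.5
white [ 30.9 377.8] [51.9 86.4] 4.1 1051.0
white [ 20.5 299. ] [30. 41.] 90.0 926.0

[... 496 characters left out ...]
38.0
white [257.1 115.2] [17.4 35.5] 40.2 319.5
white [236.2  92.9] [16.1 41.6] 63.4 410.5
scene blue [((np.float64(272.4), np.float64(178.4)), np.int32(216)), ((np.float64(90.2), np.float64(194.1)), np.int32(97))]
red [((np.float64(160.0), np.float64(236.0)), np.int32(15)), ((np.float64(295.0), np.float64(270.3)), np.int32(418)), ((np.float64(105.9), np.float64(281.8)), np.int32(75)), ((np.float64(34.8), np.float64(350.9)), np.int32(149))]
white [ 33.2 322.1] [20.8 64.7] 73.7 884.5
white [410.5 291. ] [13.2 40.3] 67.8 361.0
white [208.  272.5] [38.9 24.7] 45.0 673.5
white [262. 226.] [33.2 21.7] 43.2 400.0
white [330.7 222.9] [48.5 20.9] 19.1 581.0
white [384.7 210.3] [41.6 16.5] 23.2 418.5
```

```bash
python3 - <<'E'
import cv2
a=cv2.imread("pics/scene0.png")[175:245,270:425];cv2.imwrite("pics/c4.png",cv2.resize(a,None,fx=5,fy=5,interpolation=cv2.INTER_CUBIC))
E
python3 - <<'E'
from h import *
im=cv2.imread("pics/scene0.png");h=cv2.cvtColor(im,cv2.COLOR_BGR2HSV)
H,S,V=h[...,0],h[...,1],h[...,2]
b=[x for x in blobs((H>95)&(H<125)&(S>70),6) if 180<x[0][0]<300 and 200<x[0][1]<260];print(b)
T=dict(cap1=((212.6,201.3),(210.4,216.6)),cap2=((237.7,257),(259.1,234.1)),red=((157.4,206.1),(160,236)),pouch1=((187.1,258.3),(208,272.5)),pouch2=((272.8,209.5),(262,226)))
for k,v in T.items():print(k,*tri(*v))
im=cv2.imread("pics/top0.png");h=cv2.cvtColor(im,cv2.COLOR_BGR2HSV)
m=((h[...,1]<40)&(h[...,2]>150)).astype(np.uint8)
for c in cv2.findContours(m,0,1)[0]:
    if 850<cv2.contourArea(c)<1000 and 150<c[0,0,0]<300:
        r=cv2.minAreaRect(c);B=cv2.boxPoints(r);P=np.array([plane("top",p,.007) for p in B]);print("pouch",P[:,:2].mean(0));e=P[1]-P[0];f=P[2]-P[1]
        for d in(e,f):print(np.linalg.norm(d),np.degrees(np.arctan2(d[1],d[0])))
def c3(x,y):return ((x+.5)/5-.5+300,(y+.5)/5-.5+180)
for nm,L,z in [("sing block",[(40,88),(258,45),(160,121)],.02),("s front",[(118,433),(318,393)],.014),("dbl",[(405,125),(628,92),(475,170),(578,154)],.02),("d front",[(475,478),(688,437)],.014)]:
    P=np.array([plane("top",c3(*p),z) for p in L]);print(nm,P[:,:2].tolist());d=P[0]-P[1];print(np.linalg.norm(d),np.degrees(np.arctan2(d[1],d[0])))
E
```

```text
[((np.float64(210.5), np.float64(217.2)), np.int32(10)), ((np.float64(195.4), np.float64(228.9)), np.int32(13)), ((np.float64(259.0), np.float64(234.5)), np.int32(10))]
cap1 [0.5375 0.2603 0.063 ] 0.0010911196777059963
cap2 [0.408  0.1987 0.0612] 0.0010769467800438735
red [0.5267 0.3929 0.0535] 0.001902644574901571
pouch1 [0.4052 0.3309 0.0031] 0.0006984142084855285
pouch2 [0.5268 0.1214 0.0024] 0.001346628473039594
pouch [0.4055 0.3302]
0.06367830308831054 -85.87436027599107
0.09779319042093662 -174.20020163382216
pouch [0.527  0.1218]
0.06360095370493726 -82.99204846858228
0.0985452829372242 -173.0107903334256
sing block [[0.5555861438542999, 0.036204972866342784], [0.5773327470548426, -0.07053412611216543], [0.5394823557486952, -0.022274890485583454]]
0.10893185944206418 101.51561104942799
s front [[0.3884714737509233, -0.0013426823513664476], [0.4082220358909793, -0.09762358518660531]]
0.09828579223680765 101.59253709315162
dbl [[0.5379898944135998, -0.14125669307986588], [0.5546681318127267, -0.24974033714904526], [0.5160610754961646, -0.17450509921613677], [0.5241062158590668, -0.22444349294495963]]
0.10975820986728069 98.74020100155884
d front [[0.36832157828327994, -0.1716696742430437], [0.3884525186318966, -0.2736878869609134]]
0.10398543400624953 101.1625918291882
```

View pics/c4.png

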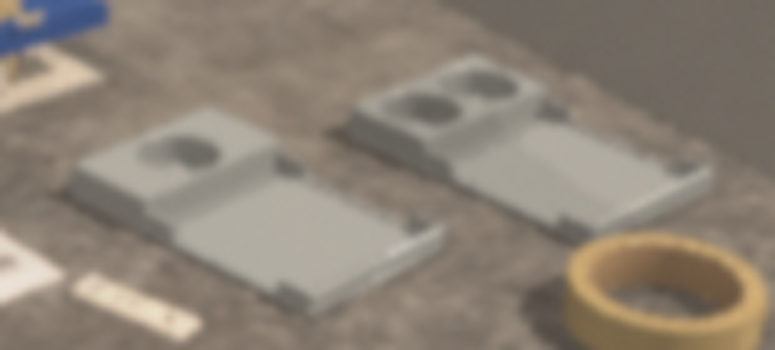

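>>> servo_tool(
  plan=[
    {"dx":2.4,"dy":-3.5,"dz":-1.2,"wz":2.33},
    {"dx":2.4,"dy":-3.5,"dz":-1.2,"wz":2.33},
    {"dx":2.4,"dy":-3.5,"dz":-1.2,"wz":2.33},
    {"dx":2.4,"dy":-3.5,"dz":-1.2,"wz":2.33},
    {"dx":2.4,"dy":-3.5,"dz":-1.2,"wz":2.33},
    {"dx":2.4,"dy":-3.5,"dz":-1.2,"wz":2.33},
    {"dx":2.4,"dy":-3.5,"dz":-1.2,"wz":2.33},
    {"dx":2.4,"dy":-3.5,"dz":-1.2,"wz":2.33},
    {"dx":2.4,"dy":-3.5,"dz":-1.2,"wz":2.33},
    {},
    {},
    {},
  ],
  hand=0.74,
  newtons=40,
)

```text
validation failed for argument at $.pl...
```

Run:
```python
from h import *
im=ctrl.capture("top")[:,:,::-1];cv2.imwrite("pics/t1.png",im);cv2.imwrite("pics/t1c.png",cv2.resize(im[180:300,120:300],None,fx=4,fy=4))
for nm,a,b in [("sw",(331.6,203.8),(306,205.4)),("dw1",(394.6,213.6),(355,196.5)),("dw2",(415.2,210.4),(366,191.7)),("s corner L",(307.6,197.2),(285,208))]:print(nm,*tri(a,b))
o=ctrl.get_obs();print(o["eef_pos"],o["tcp_rot"],o["width"])
```

```text
sw [ 0.5384 -0.0237  0.0204] 0.0035518392142059904
dw1 [ 0.5146 -0.1764  0.0201] 0.004817468019259237
dw2 [ 0.5231 -0.2258  0.02  ] 0.0033613818543206434
s corner L [0.5544 0.0346 0.0204] 0.003886408200042389
[0.1876 0.6479 0.1985] [ 0.7994  0.6008 -0.0006  0.0005] 0.0853250659362858
```

View pics/t1c.png

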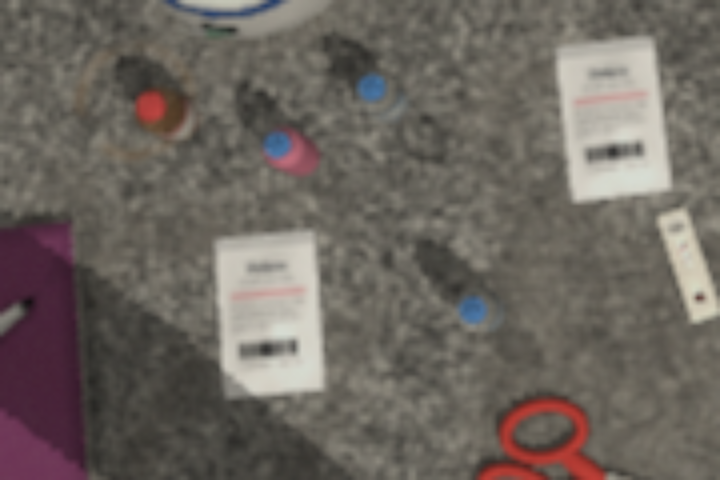

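The heights check out (block top at 20 mm). The arm hasn't moved, because the call was refused, probably over the empty rows. I'll resend with explicit zeros.

>>> servo_tool(
  plan=[
    {"dx":2.4,"dy":-3.5,"dz":-1.2,"wx":0,"wy":0,"wz":2.33},
    {"dx":2.4,"dy":-3.5,"dz":-1.2,"wx":0,"wy":0,"wz":2.33},
    {"dx":2.4,"dy":-3.5,"dz":-1.2,"wx":0,"wy":0,"wz":2.33},
    {"dx":2.4,"dy":-3.5,"dz":-1.2,"wx":0,"wy":0,"wz":2.33},
    {"dx":2.4,"dy":-3.5,"dz":-1.2,"wx":0,"wy":0,"wz":2.33},
    {"dx":2.4,"dy":-3.5,"dz":-1.2,"wx":0,"wy":0,"wz":2.33},
    {"dx":2.4,"dy":-3.5,"dz":-1.2,"wx":0,"wy":0,"wz":2.33},
    {"dx":2.4,"dy":-3.5,"dz":-1.2,"wx":0,"wy":0,"wz":2.33},
    {"dx":2.4,"dy":-3.5,"dz":-1.2,"wx":0,"wy":0,"wz":2.33},
    {"dz":0},
    {"dz":0},
    {"dz":0},
  ],
  hand=0.74,
  newtons=40,
)

```text
validation failed for argument at $.pl...
```

>>> servo_tool(
  plan=[
    {"dx":0,"dy":0,"dz":-1,"wx":0,"wy":0,"wz":0},
  ],
  hand=0.74,
  newtons=40,
)

```text
clock: 0.25
eef_pos: [0.1879, 0.6492, 0.19]
tcp_rot: [0.799, 0.601, 0.001, -0.001]
contact_force: [0.3, 0.0, 1.1]
width: 0.0748
```

>>> servo_tool(
  plan=[
    {"dx":2.4,"dy":-3.5,"dz":-1.1,"wx":0,"wy":0,"wz":2.33},
    {"dx":2.4,"dy":-3.5,"dz":-1.1,"wx":0,"wy":0,"wz":2.33},
    {"dx":2.4,"dy":-3.5,"dz":-1.1,"wx":0,"wy":0,"wz":2.33},
    {"dx":2.4,"dy":-3.5,"dz":-1.1,"wx":0,"wy":0,"wz":2.33},
    {"dx":2.4,"dy":-3.5,"dz":-1.1,"wx":0,"wy":0,"wz":2.33},
    {"dx":2.4,"dy":-3.5,"dz":-1.1,"wx":0,"wy":0,"wz":2.33},
    {"dx":2.4,"dy":-3.5,"dz":-1.1,"wx":0,"wy":0,"wz":2.33},
    {"dx":2.4,"dy":-3.5,"dz":-1.1,"wx":0,"wy":0,"wz":2.33},
    {"dx":2.4,"dy":-3.5,"dz":-1.1,"wx":0,"wy":0,"wz":2.33},
    {"dx":0,"dy":0,"dz":0,"wx":0,"wy":0,"wz":0},
    {"dx":0,"dy":0,"dz":0,"wx":0,"wy":0,"wz":0},
    {"dx":0,"dy":0,"dz":0,"wx":0,"wy":0,"wz":0},
  ],
)

```text
clock: 1.45
eef_pos: [0.4029, 0.3347, 0.0903]
tcp_rot: [0.676, 0.737, 0.0, -0.0]
contact_force: [-0.0, 1.1, 0.7]
width: 0.0744
```

>>> servo_tool(
  plan=[
    {"dx":0.26,"dy":-0.45,"dz":-2,"wx":0,"wy":0,"wz":0},
    {"dx":0,"dy":0,"dz":-2,"wx":0,"wy":0,"wz":0},
    {"dx":0,"dy":0,"dz":-2,"wx":0,"wy":0,"wz":0},
    {"dx":0,"dy":0,"dz":-1,"wx":0,"wy":0,"wz":0},
    {"dx":0,"dy":0,"dz":0,"wx":0,"wy":0,"wz":0},
    {"dx":0,"dy":0,"dz":0,"wx":0,"wy":0,"wz":0},
  ],
)

```text
clock: 2.05
eef_pos: [0.4062, 0.33, 0.0208]
tcp_rot: [0.676, 0.737, 0.0, -0.0]
contact_force: [0.0, 0.8, 0.9]
width: 0.0741
```

Run:
```python
from h import *
for n in("top","scene"):
    im=ctrl.capture(n)[:,:,::-1];b=im[200:320,120:280] if n=="top" else im[210:330,130:290];cv2.imwrite(f"pics/{n}2c.png",cv2.resize(b,None,fx=4,fy=4,interpolation=cv2.INTER_CUBIC))
```

```text
(no output)
```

View pics/top2c.png

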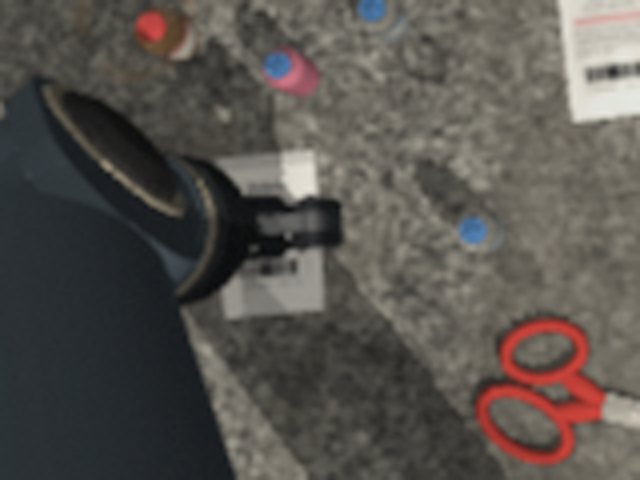

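View pics/scene2c.png

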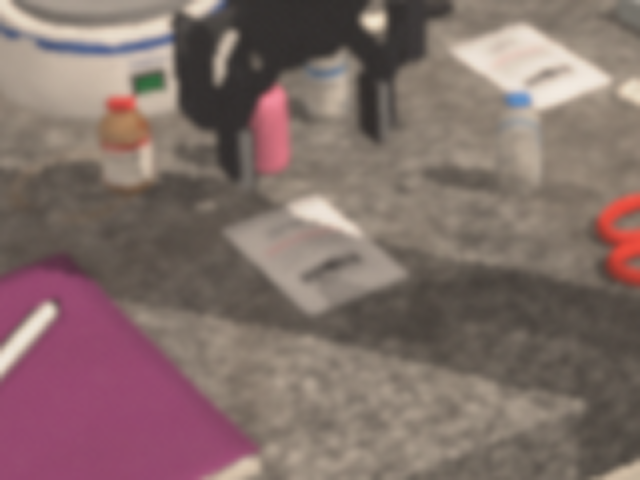

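Run:
```python
from h import *
for P in [(.403,.367,.030),(.409,.293,.03),(.403,.367,.1),(.409,.293,.1),(.4055,.33,.007)]:
    print(P,(proj("scene",P)-[130,210])*4,(proj("top",P)-[120,200])*4)
o=ctrl.get_obs();print(o["eef_pos"])
```

```text
(0.403, 0.367, 0.03) [249.2886 230.166 ] [197.0749 236.0677]
(0.409, 0.293, 0.03) [368.2415 186.8424] [320.7832 226.7661]
(0.403, 0.367, 0.1) [241.0392 118.6085] [159.339  234.3457]
(0.409, 0.293, 0.1) [363.8575  78.095 ] [292.6465 224.3191]
(0.4055, 0.33, 0.007) [312.2031 243.3344] [268.6865 232.8626]
[0.4067 0.3299 0.0213]
```

Run:
```python
from h import *
im=ctrl.capture("scene")[:,:,::-1].copy();b=im[190:290,150:260];b=cv2.resize(b,None,fx=6,fy=6,interpolation=cv2.INTER_CUBIC);b=np.clip(b.astype(float)*1.6,0,255).astype(np.uint8);cv2.imwrite("pics/s3.png",b)
print(ctrl.get_obs()["eef_pos"],ctrl.get_obs()["clock"])
```

```text
[0.4068 0.3297 0.0213] 2.2
```

View pics/s3.png

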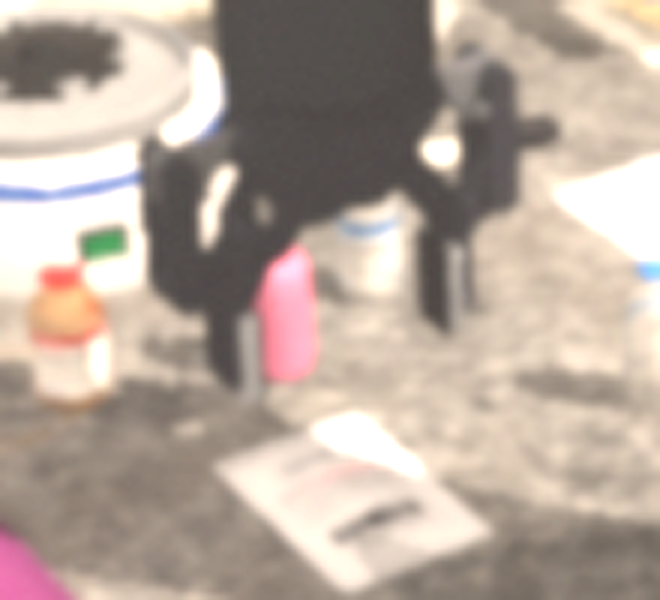

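Run:
```python
from h import *
a=cv2.imread("pics/scene0.png")[200:290,0:130].astype(float)*1.6
cv2.imwrite("pics/s0f.png",cv2.resize(np.clip(a,0,255).astype(np.uint8),None,fx=6,fy=6,interpolation=cv2.INTER_CUBIC))
u=np.array([.277,.96,0]);c=np.array([.188,.648,.198])
for dz in(0,.013,.04):
    for s in(1,-1):print(dz,s,(proj("scene",c+s*.0425*u+[0,0,dz])-[0,200])*6)
```

```text
0 1 [164.3961 630.4458]
0 -1 [552.801  573.5097]
0.013 1 [152.1998 585.1114]
0.013 -1 [544.2833 529.0564]
0.04 1 [126.1712 488.3615]
0.04 -1 [526.1204 434.265 ]
```

View pics/s0f.png

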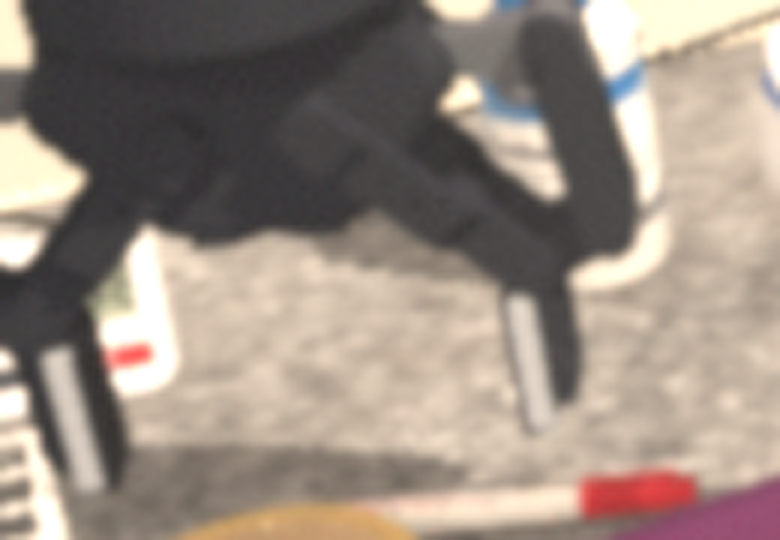

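>>> servo_tool(
  plan=[
    {"dx":0,"dy":0,"dz":-1,"wx":0,"wy":0,"wz":0},
    {"dx":0,"dy":0,"dz":-1,"wx":0,"wy":0,"wz":0},
    {"dx":0,"dy":0,"dz":0,"wx":0,"wy":0,"wz":0},
    {"dx":0,"dy":0,"dz":0,"wx":0,"wy":0,"wz":0},
  ],
)

```text
clock: 2.6
eef_pos: [0.4059, 0.3285, -0.0003]
tcp_rot: [0.677, 0.736, -0.001, -0.0]
contact_force: [0.5, -0.1, 0.3]
width: 0.0742
```

```bash
cat > snap.py <<'E'
import sys
from h import *
n,x0,y0,x1,y1,f,out=sys.argv[1],*map(int,sys.argv[2:7]),sys.argv[7]
im=ctrl.capture(n)[:,:,::-1];b=cv2.resize(im[y0:y1,x0:x1],None,fx=f,fy=f,interpolation=cv2.INTER_CUBIC).astype(float)*1.4
cv2.imwrite(out,np.clip(b,0,255).astype(np.uint8));o=ctrl.get_obs();print(o["eef_pos"],o["contact_force"],o["width"],o["clock"])
E
python3 snap.py scene 150 190 260 290 6 pics/s4.png
```

```text
[0.4062 0.3288 0.0001] [-0.3931  0.4435 -0.507 ] 0.07406050850232412 2.65
```

View pics/s4.png

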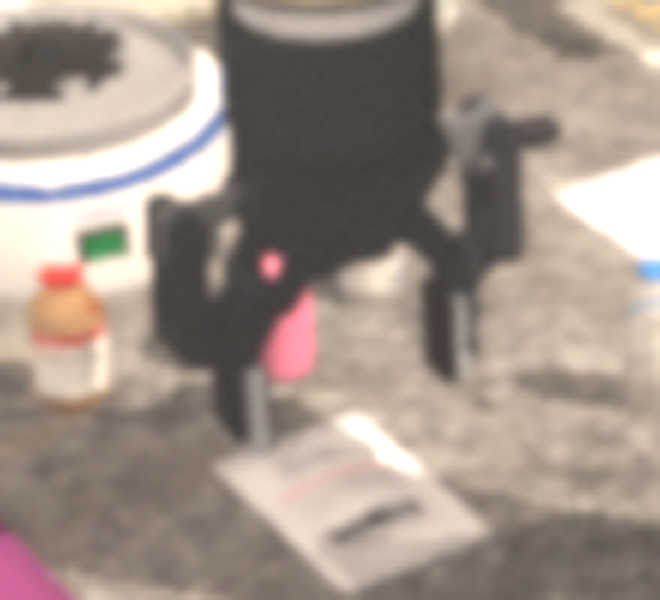

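```bash
python3 snap.py top 150 220 250 300 7 pics/t4.png
```

```text
[0.4063 0.3289 0.0003] [ 0.6831 -0.0938  0.1965] 0.07439339986917123 2.7
```

View pics/t4.png

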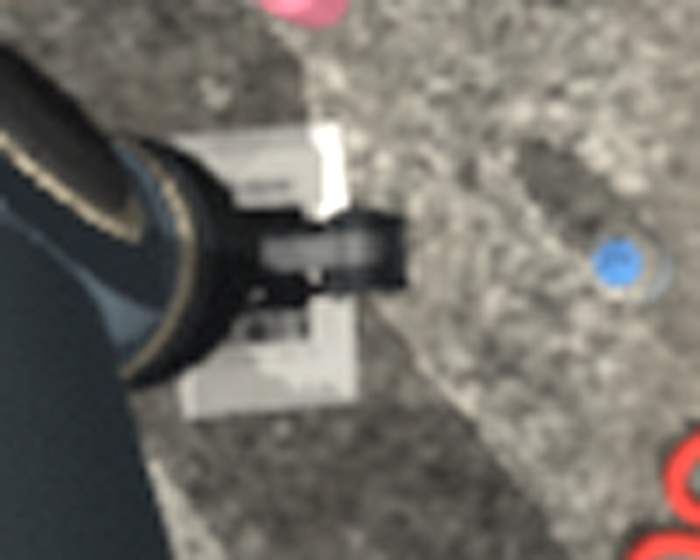

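Run:
```python
from h import *
print(tri((207.5,255.5),(150+555/6,190+130/6)))
print(tri((207.5,255.5),(150+520/6,190+190/6)))
for z in (.02,.05,.08,.1,.12): print(z,plane("top",(207.9,255.7),z), (proj("scene",plane("top",(207.9,255.7),z))-[150,190])*6)
# scene: tip pixel with x,y fixed -> z
for px,xy in [((258/6+150,443/6+190),(.397,.368)),((455/6+150,380/6+190),(.403,.288))]:
    o,d=ray("scene",px)
    for z in(0,.02,.037,.06):print(z,plane("scene",px,z))
```

```text
(array([0.4062, 0.2484, 0.1347]), np.float64(0.013186617874639418))
(array([0.409 , 0.2571, 0.11  ]), np.float64(0.004756265794168284))
0.02 [0.4117 0.2767 0.02  ] [469.1664 407.2508]
0.05 [0.4111 0.2705 0.05  ] [482.4009 335.8384]
0.08 [0.4105 0.2644 0.08  ] [495.9084 262.9532]
0.1 [0.41   0.2603 0.1   ] [505.0693 213.5221]
0.12 [0.4096 0.2562 0.12  ] [514.3578 163.4018]
0 [0.4578 0.3437 0.    ]
0.02 [0.4296 0.3546 0.02  ]
0.037 [0.4056 0.3639 0.037 ]
0.06 [0.3731 0.3764 0.06  ]
0 [0.4596 0.2592 0.    ]
0.02 [0.4314 0.2727 0.02  ]
0.037 [0.4073 0.2842 0.037 ]
0.06 [0.3748 0.2998 0.06  ]
```

>>> servo_tool(
  plan=[
    {"dx":0,"dy":0,"dz":-0.5,"wx":0,"wy":0,"wz":0},
    {"dx":0,"dy":0,"dz":0,"wx":0,"wy":0,"wz":0},
    {"dx":0,"dy":0,"dz":0,"wx":0,"wy":0,"wz":0},
  ],
)

```text
clock: 3.0
eef_pos: [0.4062, 0.3289, -0.0048]
tcp_rot: [0.677, 0.736, -0.0, -0.0]
contact_force: [-0.1, -0.5, 0.0]
width: 0.0739
```

>>> servo_tool(
  plan=[
    {"dx":0,"dy":0,"dz":-0.3,"wx":0,"wy":0,"wz":0},
    {"dx":0,"dy":0,"dz":0,"wx":0,"wy":0,"wz":0},
  ],
)

```text
clock: 3.2
eef_pos: [0.4061, 0.3288, -0.0079]
tcp_rot: [0.677, 0.736, -0.0, -0.0]
contact_force: [-0.7, -0.3, -0.3]
width: 0.0743
```

>>> servo_tool(
  plan=[
    {"dx":0,"dy":0,"dz":-0.3,"wx":0,"wy":0,"wz":0},
    {"dx":0,"dy":0,"dz":0,"wx":0,"wy":0,"wz":0},
  ],
)

```text
clock: 3.4
eef_pos: [0.4061, 0.3287, -0.011]
tcp_rot: [0.677, 0.736, -0.0, -0.0]
contact_force: [0.1, 0.2, -1.1]
width: 0.0743
```

>>> servo_tool(
  plan=[
    {"dx":0,"dy":0,"dz":-0.3,"wx":0,"wy":0,"wz":0},
    {"dx":0,"dy":0,"dz":0,"wx":0,"wy":0,"wz":0},
  ],
)

```text
clock: 3.6
eef_pos: [0.4061, 0.3287, -0.014]
tcp_rot: [0.677, 0.736, -0.0, -0.0]
contact_force: [-0.8, -0.1, -0.1]
width: 0.074
```

>>> servo_tool(
  plan=[
    {"dx":0,"dy":0,"dz":-0.3,"wx":0,"wy":0,"wz":0},
    {"dx":0,"dy":0,"dz":0,"wx":0,"wy":0,"wz":0},
  ],
)

```text
clock: 3.8
eef_pos: [0.406, 0.3287, -0.017]
tcp_rot: [0.677, 0.736, -0.0, -0.0]
contact_force: [-0.1, -0.2, -0.1]
width: 0.0747
```

```bash
python3 snap.py scene 150 190 260 290 6 pics/s5.png
```

```text
[ 0.4061  0.3288 -0.0169] [ 0.3332 -0.8384 -0.3812] 0.07416657759357184 3.85
```

View pics/s5.png

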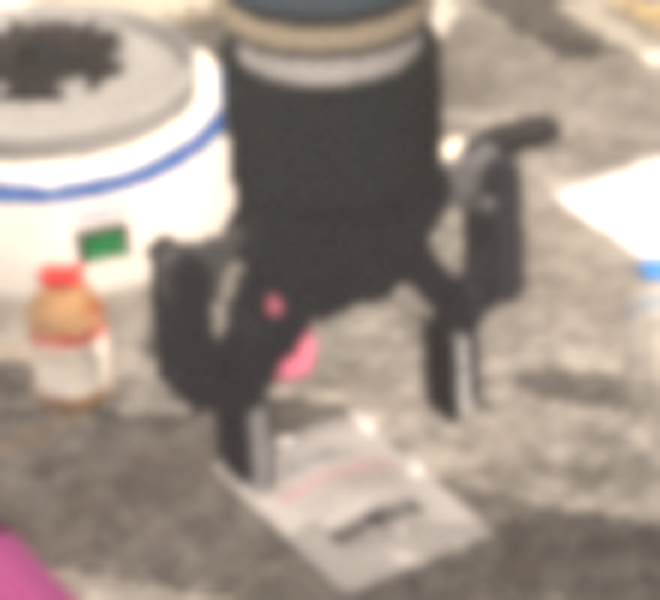

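>>> servo_tool(
  plan=[
    {"dx":0,"dy":0,"dz":-0.4,"wx":0,"wy":0,"wz":0},
    {"dx":0,"dy":0,"dz":-0.4,"wx":0,"wy":0,"wz":0},
    {"dx":0,"dy":0,"dz":0,"wx":0,"wy":0,"wz":0},
    {"dx":0,"dy":0,"dz":0,"wx":0,"wy":0,"wz":0},
  ],
)

```text
clock: 4.25
eef_pos: [0.4061, 0.3288, -0.0249]
tcp_rot: [0.677, 0.736, -0.0, -0.0]
contact_force: [-0.1, -0.1, -0.4]
width: 0.0742
```

>>> servo_tool(
  plan=[
    {"dx":0,"dy":0,"dz":-0.3,"wx":0,"wy":0,"wz":0},
    {"dx":0,"dy":0,"dz":0,"wx":0,"wy":0,"wz":0},
    {"dx":0,"dy":0,"dz":0,"wx":0,"wy":0,"wz":0},
  ],
)

```text
clock: 4.55
eef_pos: [0.4062, 0.3289, -0.0277]
tcp_rot: [0.677, 0.736, -0.0, -0.0]
contact_force: [-0.2, 0.4, 0.5]
width: 0.0743
```

```bash
python3 snap.py scene 150 190 260 290 6 pics/s6.png
```

```text
[ 0.4063  0.3289 -0.0277] [ 0.1561  0.7674 -0.8941] 0.07455387013889898 4.6
```

View pics/s6.png

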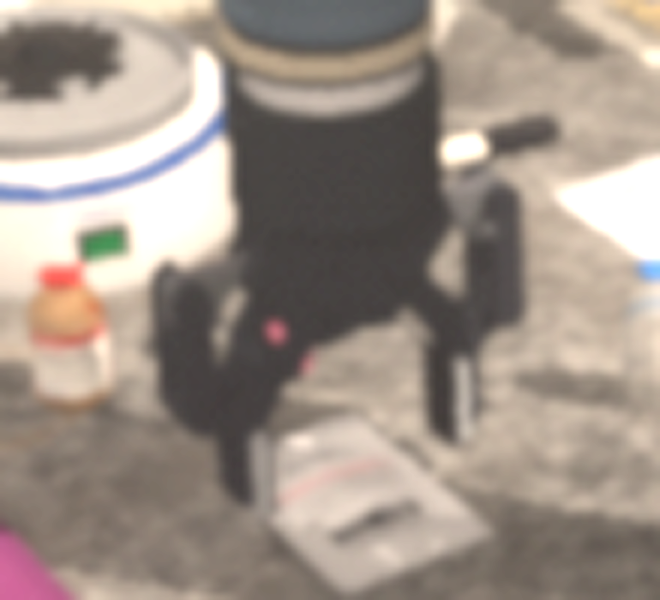

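>>> servo_tool(
  plan=[
    {"dx":0,"dy":0,"dz":-0.25,"wx":0,"wy":0,"wz":0},
    {"dx":0,"dy":0,"dz":-0.2,"wx":0,"wy":0,"wz":0},
    {"dx":0,"dy":0,"dz":0,"wx":0,"wy":0,"wz":0},
    {"dx":0,"dy":0,"dz":0,"wx":0,"wy":0,"wz":0},
  ],
)

```text
clock: 5.0
eef_pos: [0.4062, 0.3289, -0.0323]
tcp_rot: [0.677, 0.736, -0.0, -0.0]
contact_force: [-0.2, 0.4, -0.0]
width: 0.0745
```

>>> servo_tool(
  plan=[
    {"dx":0,"dy":0,"dz":0,"wx":0,"wy":0,"wz":0},
    {"dx":0,"dy":0,"dz":0,"wx":0,"wy":0,"wz":0},
    {"dx":0,"dy":0,"dz":0,"wx":0,"wy":0,"wz":0},
  ],
  hand=0.5,
  newtons=30,
)

```text
clock: 5.3
eef_pos: [0.4063, 0.329, -0.0321]
tcp_rot: [0.677, 0.736, 0.0, -0.0]
contact_force: [-0.9, 0.3, 0.1]
width: 0.0642
```

```bash
python3 snap.py scene 150 190 260 290 6 pics/s7.png
```

```text
[ 0.4063  0.329  -0.0321] [-0.5416 -0.6983 -0.3661] 0.06409398828588095 5.35
```

View pics/s7.png

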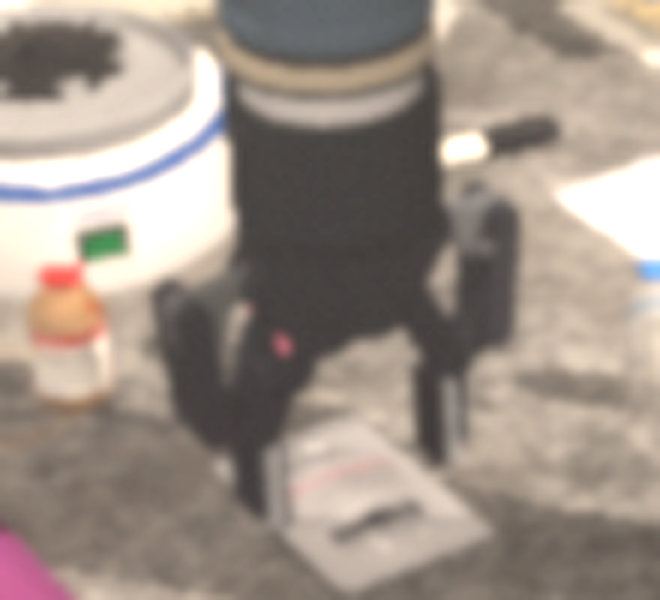

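>>> servo_tool(
  plan=[
    {"dx":0,"dy":0,"dz":0,"wx":0,"wy":0,"wz":0},
    {"dx":0,"dy":0,"dz":0,"wx":0,"wy":0,"wz":0},
    {"dx":0,"dy":0,"dz":0,"wx":0,"wy":0,"wz":0},
    {"dx":0,"dy":0,"dz":0,"wx":0,"wy":0,"wz":0},
  ],
  hand=0.3,
  newtons=40,
)

```text
clock: 5.75
eef_pos: [0.4063, 0.329, -0.0315]
tcp_rot: [0.677, 0.736, 0.0, -0.0]
contact_force: [-1.3, -0.5, 5.8]
width: 0.0597
```

>>> servo_tool(
  plan=[
    {"dx":0,"dy":0,"dz":0,"wx":0,"wy":0,"wz":0},
    {"dx":0,"dy":0,"dz":0,"wx":0,"wy":0,"wz":0},
  ],
)

```text
clock: 5.95
eef_pos: [0.4063, 0.329, -0.0315]
tcp_rot: [0.677, 0.736, 0.0, -0.0]
contact_force: [-1.5, -1.8, 6.6]
width: 0.0594
```

```bash
python3 snap.py scene 150 190 260 290 6 pics/s8.png;python3 snap.py top 150 220 250 300 7 pics/t8.png
```

```text
[ 0.4063  0.329  -0.0315] [-2.1018 -1.887   5.2494] 0.059775149634856105 6.0
[ 0.4063  0.329  -0.0315] [-0.5223 -2.6434  6.5102] 0.05926306088616383 6.05
```

View pics/s8.png

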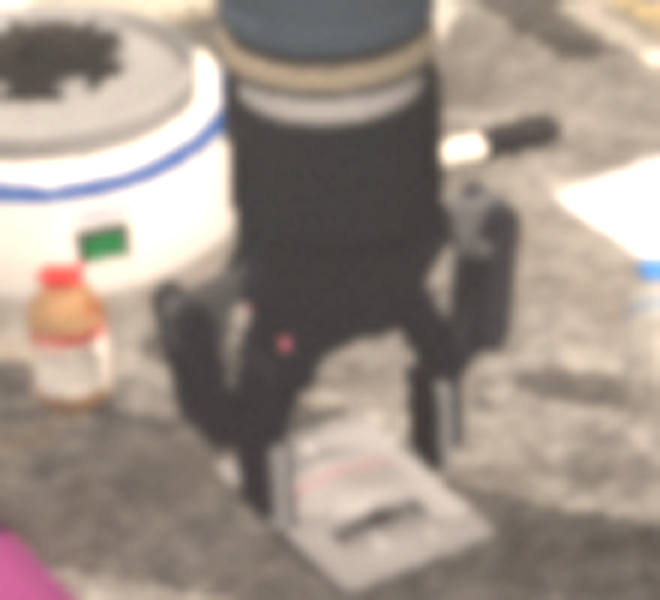

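View pics/t8.png

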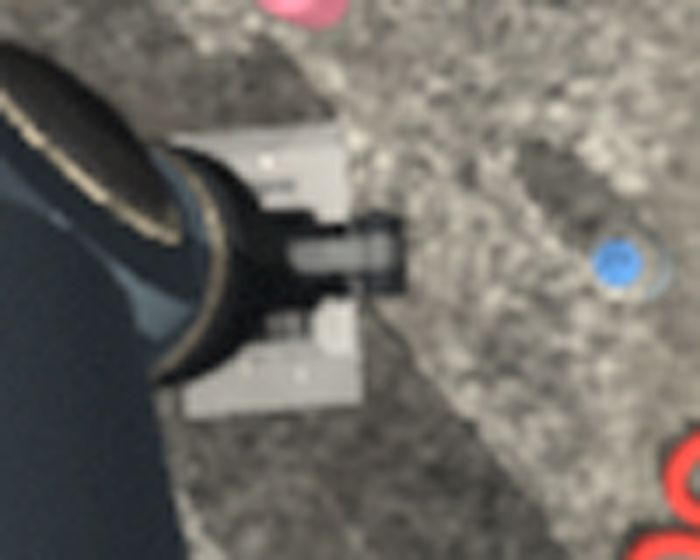

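>>> servo_tool(
  plan=[
    {"dx":0,"dy":0,"dz":0.5,"wx":0,"wy":0,"wz":0},
    {"dx":0,"dy":0,"dz":1,"wx":0,"wy":0,"wz":0},
    {"dx":0,"dy":0,"dz":1.5,"wx":0,"wy":0,"wz":0},
    {"dx":0,"dy":0,"dz":2,"wx":0,"wy":0,"wz":0},
    {"dx":0,"dy":0,"dz":0,"wx":0,"wy":0,"wz":0},
  ],
)

```text
clock: 6.55
eef_pos: [0.408, 0.3304, 0.0206]
tcp_rot: [0.677, 0.736, 0.003, 0.0]
contact_force: [-0.1, 1.0, 0.7]
width: 0.0595
```

```bash
python3 snap.py scene 150 190 260 290 6 pics/s9.png
```

```text
[0.4072 0.3297 0.0194] [ 0.2236 -0.8136  0.3969] 0.05919406393008312 6.6
```

View pics/s9.png

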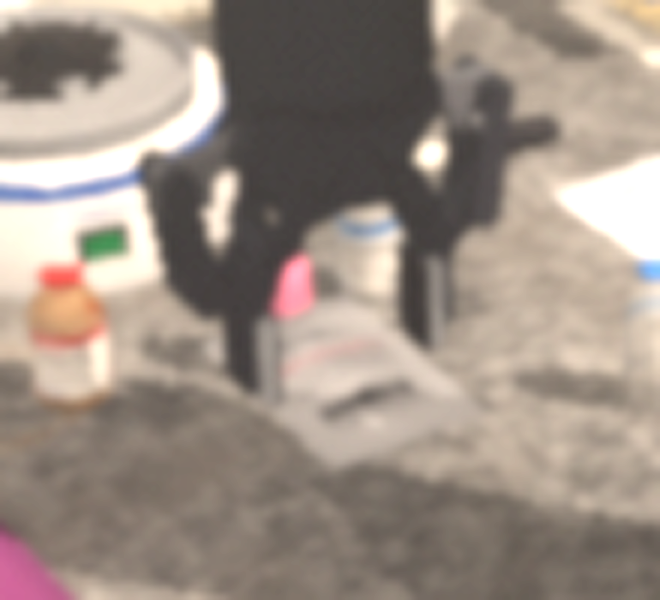

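>>> servo_tool(
  plan=[
    {"dx":0,"dy":0,"dz":3,"wx":0,"wy":0,"wz":0},
    {"dx":0,"dy":-1,"dz":2.5,"wx":0,"wy":0,"wz":0},
    {"dx":0.5,"dy":-3.6,"dz":0,"wx":0,"wy":0,"wz":0.65},
    {"dx":0.5,"dy":-3.6,"dz":0,"wx":0,"wy":0,"wz":0.65},
    {"dx":0.5,"dy":-3.6,"dz":0,"wx":0,"wy":0,"wz":0.65},
    {"dx":0.5,"dy":-3.6,"dz":0,"wx":0,"wy":0,"wz":0.65},
    {"dx":0.5,"dy":-3.6,"dz":0,"wx":0,"wy":0,"wz":0.65},
    {"dx":0.5,"dy":-3.6,"dz":0,"wx":0,"wy":0,"wz":0.65},
    {"dx":0.5,"dy":-3.6,"dz":0,"wx":0,"wy":0,"wz":0.65},
    {"dx":0.5,"dy":-3.6,"dz":0,"wx":0,"wy":0,"wz":0.65},
    {"dx":0.5,"dy":-3.6,"dz":0,"wx":0,"wy":0,"wz":0.65},
    {"dx":0.4,"dy":-3.5,"dz":0,"wx":0,"wy":0,"wz":0.65},
    {"dx":0,"dy":0,"dz":0,"wx":0,"wy":0,"wz":0},
    {"dx":0,"dy":0,"dz":0,"wx":0,"wy":0,"wz":0},
    {"dx":0,"dy":0,"dz":0,"wx":0,"wy":0,"wz":0},
  ],
)

```text
clock: 8.1
eef_pos: [0.4548, -0.039, 0.0725]
tcp_rot: [0.633, 0.774, -0.0, -0.001]
contact_force: [0.6, 0.6, -0.5]
width: 0.0593
```

```bash
python3 snap.py scene 260 150 400 250 5 pics/s10.png;python3 snap.py top 290 170 400 280 5 pics/t10.png
```

```text
[ 0.4549 -0.0387  0.0726] [-0.3862  0.4214  0.4299] 0.059759103214786786 8.15
[ 0.4551 -0.0387  0.0727] [0.2316 0.9962 0.2223] 0.059094073821023815 8.2
```

View pics/s10.png

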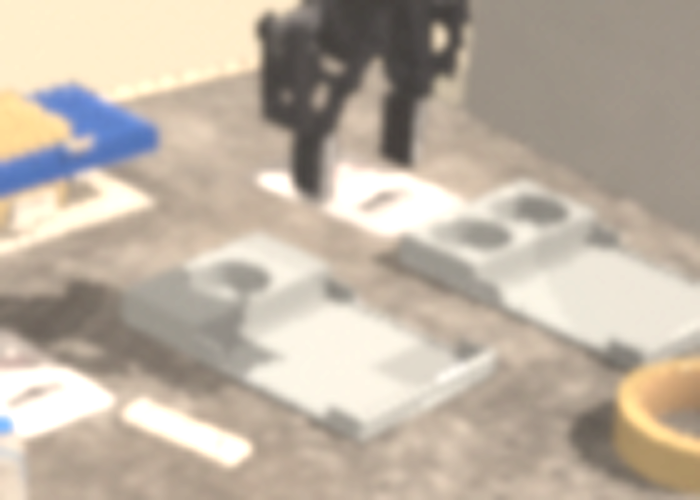

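View pics/t10.png

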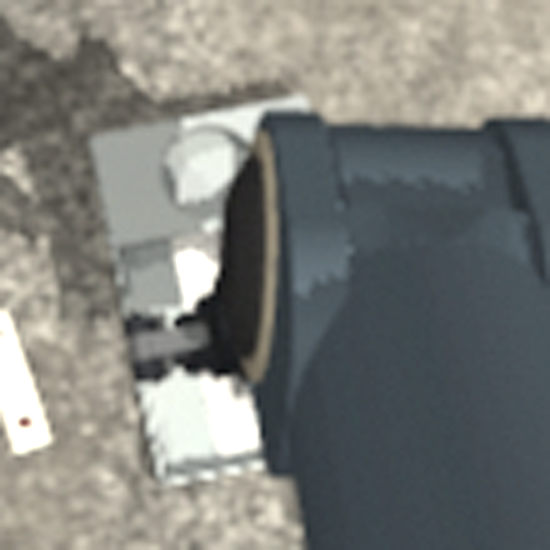

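>>> servo_tool(
  plan=[
    {"dx":0.1,"dy":0,"dz":-2,"wx":0,"wy":0,"wz":0},
    {"dx":0,"dy":0,"dz":-2,"wx":0,"wy":0,"wz":0},
    {"dx":0,"dy":0,"dz":-2,"wx":0,"wy":0,"wz":0},
    {"dx":0,"dy":0,"dz":-1.5,"wx":0,"wy":0,"wz":0},
    {"dx":0,"dy":0,"dz":-1,"wx":0,"wy":0,"wz":0},
    {"dx":0,"dy":0,"dz":0,"wx":0,"wy":0,"wz":0},
    {"dx":0,"dy":0,"dz":0,"wx":0,"wy":0,"wz":0},
  ],
)

```text
clock: 8.9
eef_pos: [0.4566, -0.0397, -0.0119]
tcp_rot: [0.634, 0.774, 0.0, 0.0]
contact_force: [-0.8, 0.2, -0.1]
width: 0.0592
```

```bash
python3 snap.py scene 260 150 400 250 5 pics/s11.png
```

```text
[ 0.4568 -0.0398 -0.0116] [ 0.0072 -0.1664  0.5892] 0.05972729235497266 8.95
```

View pics/s11.png

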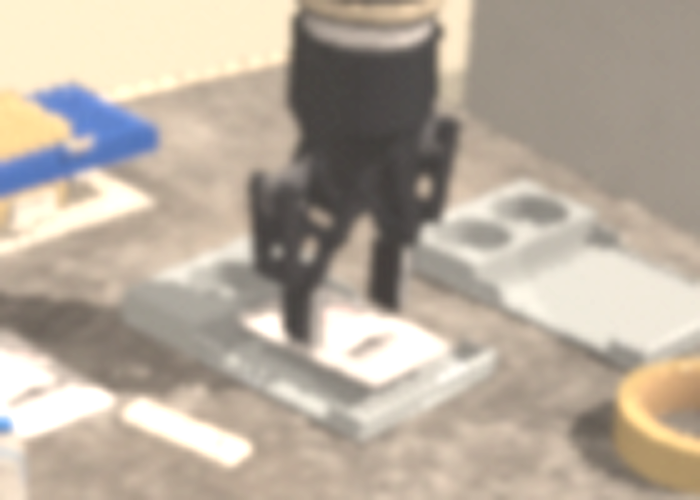

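>>> servo_tool(
  plan=[
    {"dx":0,"dy":0,"dz":-0.7,"wx":0,"wy":0,"wz":0},
    {"dx":0,"dy":0,"dz":-0.5,"wx":0,"wy":0,"wz":0},
    {"dx":0,"dy":0,"dz":-0.2,"wx":0,"wy":0,"wz":0},
    {"dx":0,"dy":0,"dz":-0.15,"wx":0,"wy":0,"wz":0},
    {"dx":0,"dy":0,"dz":0,"wx":0,"wy":0,"wz":0},
    {"dx":0,"dy":0,"dz":0,"wx":0,"wy":0,"wz":0},
  ],
)

```text
clock: 9.55
eef_pos: [0.4563, -0.0401, -0.0276]
tcp_rot: [0.634, 0.773, 0.0, 0.0]
contact_force: [0.5, -0.0, 0.5]
width: 0.0598
```

>>> servo_tool(
  plan=[
    {"dx":0,"dy":0,"dz":-0.1,"wx":0,"wy":0,"wz":0},
    {"dx":0,"dy":0,"dz":0,"wx":0,"wy":0,"wz":0},
  ],
)

```text
clock: 9.75
eef_pos: [0.4565, -0.0401, -0.0284]
tcp_rot: [0.634, 0.773, 0.0, 0.0]
contact_force: [-0.6, -1.1, 2.5]
width: 0.0594
```

>>> servo_tool(
  plan=[
    {"dx":0,"dy":0,"dz":0,"wx":0,"wy":0,"wz":0},
    {"dx":0,"dy":0,"dz":0,"wx":0,"wy":0,"wz":0},
    {"dx":0,"dy":0,"dz":0,"wx":0,"wy":0,"wz":0},
    {"dx":0,"dy":0,"dz":1.5,"wx":0,"wy":0,"wz":0},
    {"dx":0,"dy":0,"dz":3,"wx":0,"wy":0,"wz":0},
    {"dx":0,"dy":0,"dz":4,"wx":0,"wy":0,"wz":0},
    {"dx":0,"dy":0,"dz":3,"wx":0,"wy":0,"wz":0},
  ],
  hand=0.62,
)

```text
clock: 10.45
eef_pos: [0.4565, -0.0401, 0.0881]
tcp_rot: [0.634, 0.773, 0.0, 0.0]
contact_force: [0.7, -0.0, -0.5]
width: 0.0694
```

```bash
python3 snap.py scene 260 150 400 250 5 pics/s12.png
```

```text
[ 0.4598 -0.0403  0.0921] [ 0.3272 -0.3814  3.0598] 0.06912314365110174 10.5
```

View pics/s12.png

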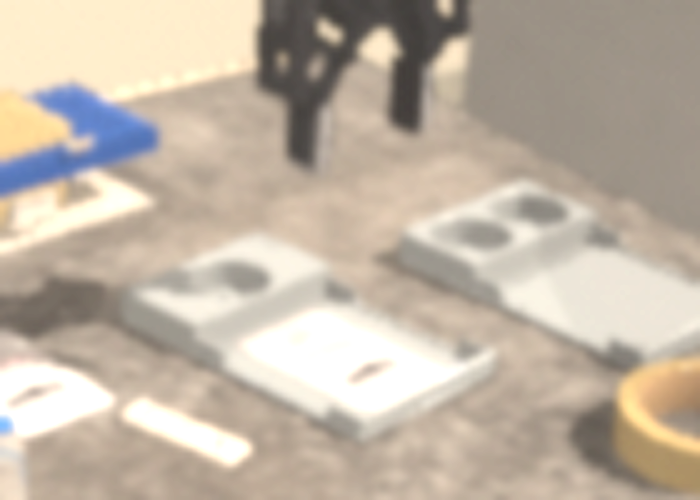

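>>> servo_tool(
  plan=[
    {"dx":1.75,"dy":4.05,"dz":0,"wx":0,"wy":0,"wz":-1.1},
    {"dx":1.75,"dy":4.05,"dz":0,"wx":0,"wy":0,"wz":-1.1},
    {"dx":1.75,"dy":4.05,"dz":0,"wx":0,"wy":0,"wz":-1.1},
    {"dx":1.75,"dy":4.05,"dz":0,"wx":0,"wy":0,"wz":-1.1},
    {"dx":0,"dy":0,"dz":-4,"wx":0,"wy":0,"wz":0},
    {"dx":0,"dy":0,"dz":0,"wx":0,"wy":0,"wz":0},
    {"dx":0,"dy":0,"dz":0,"wx":0,"wy":0,"wz":0},
  ],
  hand=0.74,
)

```text
clock: 11.2
eef_pos: [0.5253, 0.1211, 0.0456]
tcp_rot: [0.663, 0.748, -0.001, -0.001]
contact_force: [0.7, -1.0, 0.7]
width: 0.0741
```

Descend to TCP z ≈ −0.032, the same relation that worked on the first pouch.

>>> servo_tool(
  plan=[
    {"dx":0.15,"dy":0.05,"dz":-2,"wx":0,"wy":0,"wz":0},
    {"dx":0,"dy":0,"dz":-2,"wx":0,"wy":0,"wz":0},
    {"dx":0,"dy":0,"dz":-1.5,"wx":0,"wy":0,"wz":0},
    {"dx":0,"dy":0,"dz":-1,"wx":0,"wy":0,"wz":0},
    {"dx":0,"dy":0,"dz":0,"wx":0,"wy":0,"wz":0},
    {"dx":0,"dy":0,"dz":0,"wx":0,"wy":0,"wz":0},
  ],
)

```text
clock: 11.8
eef_pos: [0.5285, 0.1221, -0.0177]
tcp_rot: [0.663, 0.748, 0.001, 0.0]
contact_force: [0.1, 1.0, -0.7]
width: 0.0742
```

```bash
python3 snap.py scene 200 170 320 260 6 pics/s13.png;python3 snap.py top 230 170 320 260 6 pics/t13.png
```

```text
[ 0.5287  0.1223 -0.0176] [1.0315 0.5647 0.6035] 0.07436737659358278 11.85
[ 0.5287  0.1224 -0.0176] [-0.2027 -0.1231  0.5943] 0.07417101589841689 11.9
```

View pics/s13.png

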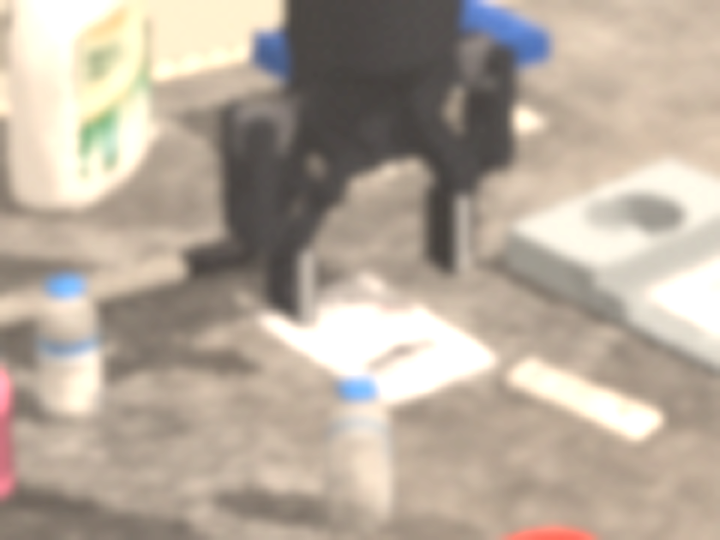

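View pics/t13.png

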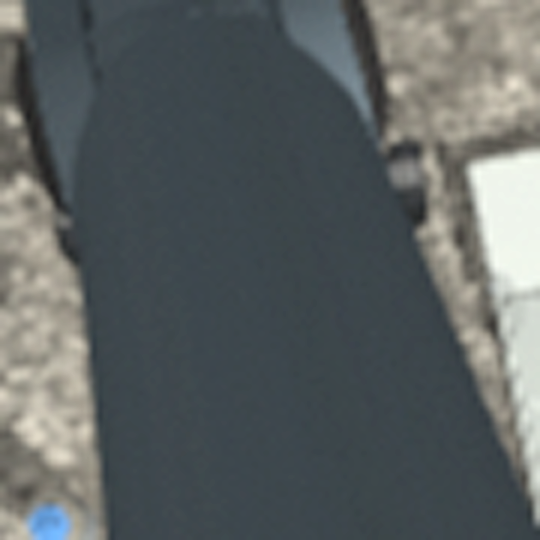

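>>> servo_tool(
  plan=[
    {"dx":-0.1,"dy":-0.05,"dz":-0.5,"wx":0,"wy":0,"wz":0},
    {"dx":0,"dy":0,"dz":-0.5,"wx":0,"wy":0,"wz":0},
    {"dx":0,"dy":0,"dz":-0.45,"wx":0,"wy":0,"wz":0},
    {"dx":0,"dy":0,"dz":0,"wx":0,"wy":0,"wz":0},
    {"dx":0,"dy":0,"dz":0,"wx":0,"wy":0,"wz":0},
  ],
)

```text
clock: 12.4
eef_pos: [0.5266, 0.1219, -0.0335]
tcp_rot: [0.663, 0.749, -0.0, -0.0]
contact_force: [0.4, 0.1, 0.6]
width: 0.0748
```

>>> servo_tool(
  plan=[
    {"dx":0,"dy":0,"dz":0,"wx":0,"wy":0,"wz":0},
    {"dx":0,"dy":0,"dz":0,"wx":0,"wy":0,"wz":0},
    {"dx":0,"dy":0,"dz":0,"wx":0,"wy":0,"wz":0},
    {"dx":0,"dy":0,"dz":0,"wx":0,"wy":0,"wz":0},
    {"dx":0,"dy":0,"dz":0,"wx":0,"wy":0,"wz":0},
  ],
  hand=0.3,
  newtons=40,
)

```text
clock: 12.9
eef_pos: [0.5269, 0.1219, -0.0326]
tcp_rot: [0.663, 0.749, 0.0, 0.0]
contact_force: [-1.2, 0.4, 6.3]
width: 0.0601
```

>>> servo_tool(
  plan=[
    {"dx":0,"dy":0,"dz":0.5,"wx":0,"wy":0,"wz":0},
    {"dx":0,"dy":0,"dz":1,"wx":0,"wy":0,"wz":0},
    {"dx":0,"dy":0,"dz":1.5,"wx":0,"wy":0,"wz":0},
    {"dx":0,"dy":0,"dz":2,"wx":0,"wy":0,"wz":0},
    {"dx":0,"dy":0,"dz":0,"wx":0,"wy":0,"wz":0},
  ],
)

```text
clock: 13.4
eef_pos: [0.5291, 0.1225, 0.0196]
tcp_rot: [0.663, 0.748, 0.003, 0.001]
contact_force: [0.0, -0.0, 0.1]
width: 0.0601
```

```bash
python3 snap.py scene 200 170 320 260 6 pics/s14.png
```

```text
[0.5281 0.1223 0.0184] [ 0.572  -0.0201 -0.5087] 0.05990200404958811 13.45
```

View pics/s14.png

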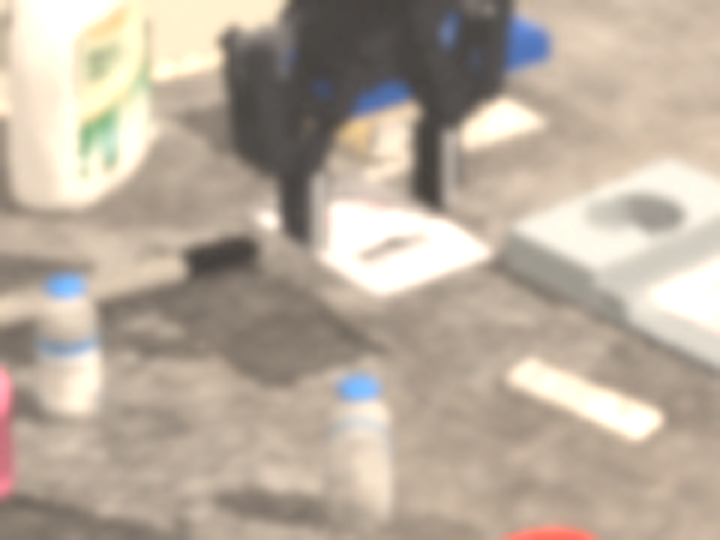

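>>> servo_tool(
  plan=[
    {"dx":0,"dy":0,"dz":2,"wx":0,"wy":0,"wz":0},
    {"dx":-1.1,"dy":-4.2,"dz":2,"wx":0,"wy":0,"wz":0.3},
    {"dx":-1.1,"dy":-4.2,"dz":0,"wx":0,"wy":0,"wz":0.3},
    {"dx":-1.1,"dy":-4.2,"dz":0,"wx":0,"wy":0,"wz":0.3},
    {"dx":-1.1,"dy":-4.2,"dz":0,"wx":0,"wy":0,"wz":0.3},
    {"dx":-1.1,"dy":-4.2,"dz":0,"wx":0,"wy":0,"wz":0.3},
    {"dx":-1.2,"dy":-4.2,"dz":0,"wx":0,"wy":0,"wz":0.3},
    {"dx":-1.2,"dy":-4.2,"dz":0,"wx":0,"wy":0,"wz":0.3},
    {"dx":-1.2,"dy":-4.1,"dz":0,"wx":0,"wy":0,"wz":0.3},
    {"dx":0,"dy":0,"dz":0,"wx":0,"wy":0,"wz":0},
    {"dx":0,"dy":0,"dz":0,"wx":0,"wy":0,"wz":0},
    {"dx":0,"dy":0,"dz":-3,"wx":0,"wy":0,"wz":0},
    {"dx":0,"dy":0,"dz":-2.5,"wx":0,"wy":0,"wz":0},
    {"dx":0,"dy":0,"dz":-1.5,"wx":0,"wy":0,"wz":0},
    {"dx":0,"dy":0,"dz":0,"wx":0,"wy":0,"wz":0},
    {"dx":0,"dy":0,"dz":0,"wx":0,"wy":0,"wz":0},
  ],
)

```text
clock: 15.05
eef_pos: [0.4362, -0.2118, -0.0133]
tcp_rot: [0.646, 0.763, 0.0, -0.0]
contact_force: [0.4, -0.1, 0.4]
width: 0.0601
```

```bash
python3 snap.py scene 310 140 440 240 5 pics/s15.png
```

```text
[ 0.4366 -0.2122 -0.0127] [-0.1779 -0.2724 -0.068 ] 0.0601312849133326 15.1
```

View pics/s15.png

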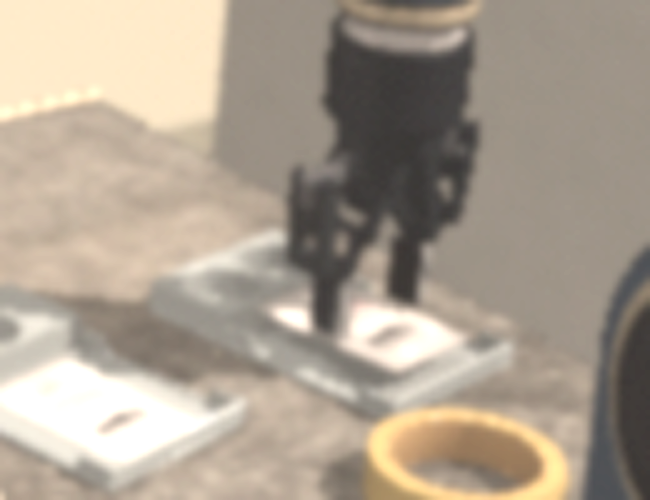

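>>> servo_tool(
  plan=[
    {"dx":0,"dy":-0.1,"dz":-0.7,"wx":0,"wy":0,"wz":0},
    {"dx":0,"dy":0,"dz":-0.5,"wx":0,"wy":0,"wz":0},
    {"dx":0,"dy":0,"dz":-0.3,"wx":0,"wy":0,"wz":0},
    {"dx":0,"dy":0,"dz":-0.1,"wx":0,"wy":0,"wz":0},
    {"dx":0,"dy":0,"dz":0,"wx":0,"wy":0,"wz":0},
    {"dx":0,"dy":0,"dz":0,"wx":0,"wy":0,"wz":0},
  ],
)

```text
clock: 15.7
eef_pos: [0.4358, -0.2142, -0.0291]
tcp_rot: [0.647, 0.762, 0.0, 0.0]
contact_force: [-0.5, -0.5, 1.3]
width: 0.0601
```

>>> servo_tool(
  plan=[
    {"dx":0,"dy":0,"dz":-0.1,"wx":0,"wy":0,"wz":0},
    {"dx":0,"dy":0,"dz":0,"wx":0,"wy":0,"wz":0},
  ],
)

```text
clock: 15.9
eef_pos: [0.436, -0.2142, -0.0296]
tcp_rot: [0.647, 0.762, 0.0, 0.0]
contact_force: [-1.1, 1.1, 5.7]
width: 0.0598
```

>>> servo_tool(
  plan=[
    {"dx":0,"dy":0,"dz":0,"wx":0,"wy":0,"wz":0},
    {"dx":0,"dy":0,"dz":0,"wx":0,"wy":0,"wz":0},
    {"dx":0,"dy":0,"dz":0,"wx":0,"wy":0,"wz":0},
    {"dx":0,"dy":0,"dz":1.5,"wx":0,"wy":0,"wz":0},
    {"dx":0,"dy":0,"dz":3,"wx":0,"wy":0,"wz":0},
    {"dx":0,"dy":0,"dz":4.5,"wx":0,"wy":0,"wz":0},
    {"dx":0,"dy":0,"dz":3.5,"wx":0,"wy":0,"wz":0},
    {"dx":0,"dy":0,"dz":0,"wx":0,"wy":0,"wz":0},
  ],
  hand=0.62,
)

```text
clock: 16.7
eef_pos: [0.4392, -0.2156, 0.0993]
tcp_rot: [0.647, 0.762, 0.002, 0.005]
contact_force: [0.9, 0.0, 0.0]
width: 0.0692
```

>>> servo_tool(
  plan=[
    {"dx":-0.23,"dy":3.4,"dz":0,"wx":0,"wy":0,"wz":-7.4},
    {"dx":-0.23,"dy":3.4,"dz":0,"wx":0,"wy":0,"wz":-7.4},
    {"dx":-0.23,"dy":3.4,"dz":0,"wx":0,"wy":0,"wz":-7.4},
    {"dx":-0.23,"dy":3.4,"dz":0,"wx":0,"wy":0,"wz":-7.4},
    {"dx":-0.23,"dy":3.4,"dz":0,"wx":0,"wy":0,"wz":-7.4},
    {"dx":-0.23,"dy":3.4,"dz":0,"wx":0,"wy":0,"wz":-7.4},
    {"dx":-0.23,"dy":3.4,"dz":0,"wx":0,"wy":0,"wz":-7.4},
    {"dx":-0.23,"dy":3.4,"dz":0,"wx":0,"wy":0,"wz":-7.4},
    {"dx":-0.23,"dy":3.4,"dz":0,"wx":0,"wy":0,"wz":-7.4},
    {"dx":-0.23,"dy":3.4,"dz":0,"wx":0,"wy":0,"wz":-7.4},
    {"dx":-0.23,"dy":3.4,"dz":0,"wx":0,"wy":0,"wz":-7.4},
    {"dx":-0.23,"dy":3.4,"dz":0,"wx":0,"wy":0,"wz":-7.4},
    {"dx":0,"dy":0,"dz":0,"wx":0,"wy":0,"wz":0},
    {"dx":0,"dy":0,"dz":0,"wx":0,"wy":0,"wz":0},
  ],
  hand=0.18,
)

```text
clock: 18.1
eef_pos: [0.4074, 0.1942, 0.0941]
tcp_rot: [0.996, 0.093, -0.001, 0.0]
contact_force: [0.1, -0.5, -0.7]
width: 0.0503
```

```bash
python3 snap.py scene 180 120 440 260 3 pics/s16.png;python3 snap.py top 200 180 460 290 3 pics/t16.png; python3 -c "
from h import *
print(ctrl.get_obs()['tcp_rot'])"
```

```text
[0.4076 0.1931 0.0941] [-0.0082 -0.433  -0.3496] 0.050548969672049436 18.15
[0.4078 0.1926 0.0943] [ 0.19   -0.2841 -0.0866] 0.05048934464200424 18.2
[ 0.9958  0.0914 -0.0006  0.0005]
```

View pics/s16.png

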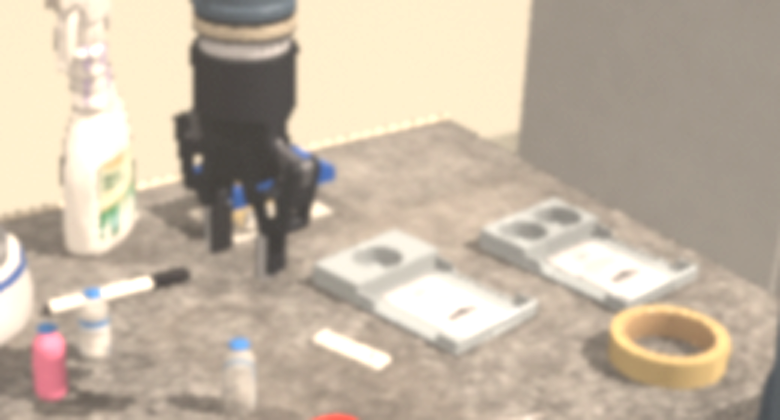

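View pics/t16.png

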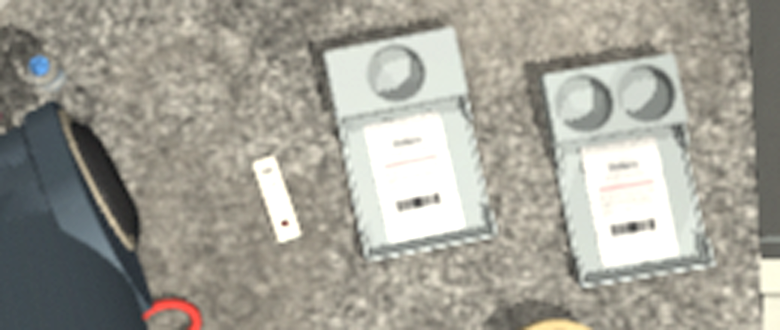

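```bash
python3 - <<'E'
from h import *
P=np.array([.4077,.1928,.0942]);u=np.array([.983,.182,0])
for dz in(0,.01,.02,.03,.04):print(dz,*[(proj("scene",P+s*.025*u+[0,0,dz])-[180,120])*3 for s in(1,-1)])
print([(proj("scene",(.408,.1987,z))-[180,120])*3 for z in(0,.064)])
E
python3 snap.py scene 210 150 300 270 5 pics/s17.png
```

```text
0 [222.2836 290.742 ] [265.4684 315.0313]
0.01 [222.2281 279.231 ] [265.5912 303.2839]
0.02 [222.1721 267.6263] [265.715  291.4382]
0.03 [222.1157 255.927 ] [265.8399 279.4929]
0.04 [222.0589 244.1317] [265.9659 267.4468]
[array([236.5822, 409.6543]), array([236.5974, 339.0477])]
[0.408  0.1924 0.0944] [ 0.4377 -0.4785  0.5503] 0.04991263989053031 18.25
```

View pics/s17.png

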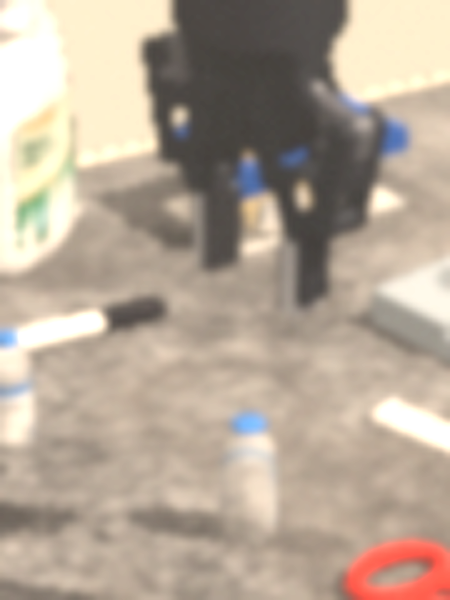

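>>> servo_tool(
  plan=[
    {"dx":0,"dy":0.6,"dz":0,"wx":0,"wy":0,"wz":0},
    {"dx":0,"dy":0,"dz":0,"wx":0,"wy":0,"wz":0},
    {"dx":0,"dy":0,"dz":-2,"wx":0,"wy":0,"wz":0},
    {"dx":0,"dy":0,"dz":-2,"wx":0,"wy":0,"wz":0},
    {"dx":0,"dy":0,"dz":-2,"wx":0,"wy":0,"wz":0},
    {"dx":0,"dy":0,"dz":0,"wx":0,"wy":0,"wz":0},
    {"dx":0,"dy":0,"dz":0,"wx":0,"wy":0,"wz":0},
  ],
)

```text
clock: 18.95
eef_pos: [0.4083, 0.1997, 0.035]
tcp_rot: [0.996, 0.092, -0.0, 0.0]
contact_force: [-0.5, 0.8, 0.9]
width: 0.0507
```

```bash
python3 snap.py scene 210 170 300 270 6 pics/s18.png; python3 snap.py top 200 220 280 290 6 pics/t18.png
```

```text
[0.4088 0.2    0.0355] [-0.1269  0.0619  0.1316] 0.050207384141291535 19.0
[0.409  0.2002 0.0357] [-0.4723  0.7835  0.1371] 0.050289943254837044 19.05
```

View pics/s18.png

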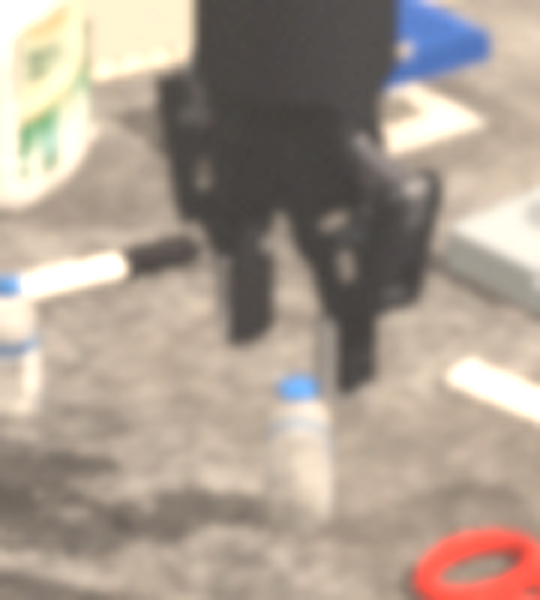

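View pics/t18.png

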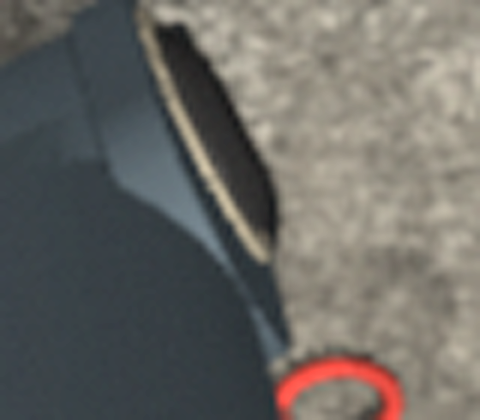

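>>> servo_tool(
  plan=[
    {"dx":-0.1,"dy":-0.15,"dz":-1.5,"wx":0,"wy":0,"wz":0},
    {"dx":0,"dy":0,"dz":-1.5,"wx":0,"wy":0,"wz":0},
    {"dx":0,"dy":0,"dz":-1.4,"wx":0,"wy":0,"wz":0},
    {"dx":0,"dy":0,"dz":0,"wx":0,"wy":0,"wz":0},
    {"dx":0,"dy":0,"dz":0,"wx":0,"wy":0,"wz":0},
  ],
)

```text
clock: 19.55
eef_pos: [0.4077, 0.1987, -0.0084]
tcp_rot: [0.996, 0.092, 0.001, -0.0]
contact_force: [-0.1, 0.8, -0.2]
width: 0.0505
```

```bash
python3 snap.py scene 210 170 300 270 6 pics/s19.png
```

```text
[ 0.4079  0.1988 -0.0082] [-0.1761 -1.1563  0.3457] 0.05016220485212021 19.6
```

View pics/s19.png

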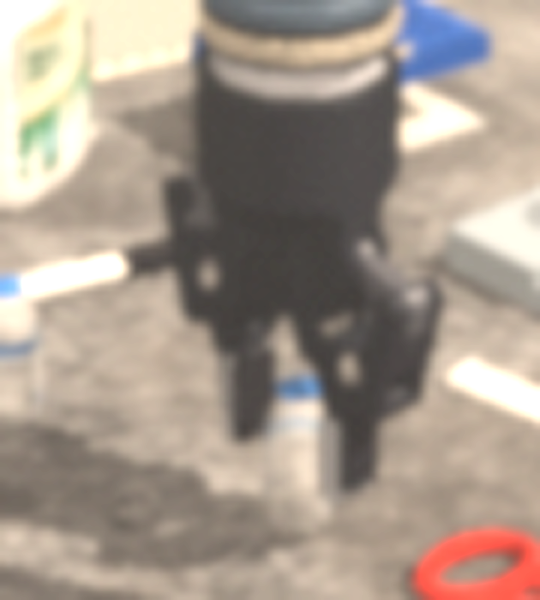

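>>> servo_tool(
  plan=[
    {"dx":0,"dy":0,"dz":0,"wx":0,"wy":0,"wz":0},
    {"dx":0,"dy":0,"dz":0,"wx":0,"wy":0,"wz":0},
    {"dx":0,"dy":0,"dz":0,"wx":0,"wy":0,"wz":0},
    {"dx":0,"dy":0,"dz":0,"wx":0,"wy":0,"wz":0},
    {"dx":0,"dy":0,"dz":0,"wx":0,"wy":0,"wz":0},
    {"dx":0,"dy":0,"dz":0,"wx":0,"wy":0,"wz":0},
  ],
  hand=-0.6,
  newtons=30,
)

```text
clock: 20.2
eef_pos: [0.4078, 0.1988, -0.0085]
tcp_rot: [0.996, 0.092, 0.001, -0.0]
contact_force: [-0.4, -0.4, 6.1]
width: 0.0244
```

>>> servo_tool(
  plan=[
    {"dx":0,"dy":0,"dz":0.5,"wx":0,"wy":0,"wz":0},
    {"dx":0,"dy":0,"dz":1,"wx":0,"wy":0,"wz":0},
    {"dx":0,"dy":0,"dz":2,"wx":0,"wy":0,"wz":0},
    {"dx":0,"dy":0,"dz":2,"wx":0,"wy":0,"wz":0},
    {"dx":0,"dy":0,"dz":0,"wx":0,"wy":0,"wz":0},
  ],
)

```text
clock: 20.7
eef_pos: [0.4089, 0.1994, 0.0484]
tcp_rot: [0.996, 0.092, 0.002, -0.001]
contact_force: [-0.2, 0.1, 0.2]
width: 0.0238
```

```bash
python3 snap.py scene 210 170 300 270 6 pics/s20.png
```

```text
[0.408  0.199  0.0472] [-0.2333 -0.3803  0.0938] 0.024382436054258768 20.75
```

View pics/s20.png

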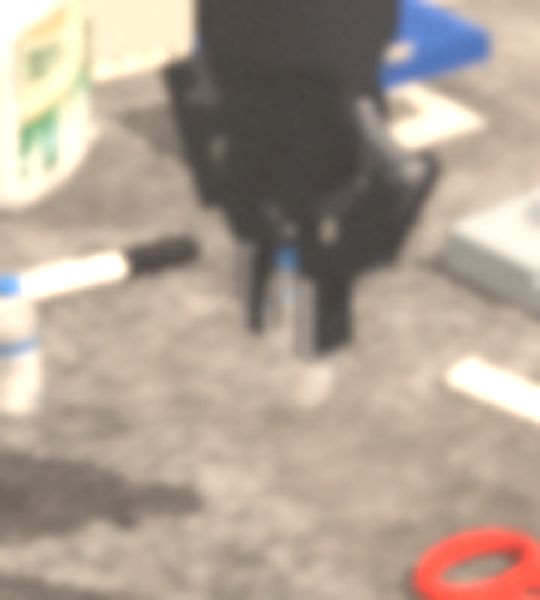

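>>> servo_tool(
  plan=[
    {"dx":0,"dy":0,"dz":1,"wx":0,"wy":0,"wz":0},
    {"dx":1.6,"dy":-2.8,"dz":0.5,"wx":0,"wy":0,"wz":0},
    {"dx":1.6,"dy":-2.8,"dz":0.5,"wx":0,"wy":0,"wz":0},
    {"dx":1.6,"dy":-2.8,"dz":0,"wx":0,"wy":0,"wz":0},
    {"dx":1.6,"dy":-2.8,"dz":0,"wx":0,"wy":0,"wz":0},
    {"dx":1.7,"dy":-2.8,"dz":0,"wx":0,"wy":0,"wz":0},
    {"dx":1.7,"dy":-2.8,"dz":0,"wx":0,"wy":0,"wz":0},
    {"dx":1.7,"dy":-2.7,"dz":0,"wx":0,"wy":0,"wz":0},
    {"dx":1.6,"dy":-2.7,"dz":0,"wx":0,"wy":0,"wz":0},
    {"dx":0,"dy":0,"dz":0,"wx":0,"wy":0,"wz":0},
    {"dx":0,"dy":0,"dz":-1.5,"wx":0,"wy":0,"wz":0},
    {"dx":0,"dy":0,"dz":-1.5,"wx":0,"wy":0,"wz":0},
    {"dx":0,"dy":0,"dz":0,"wx":0,"wy":0,"wz":0},
    {"dx":0,"dy":0,"dz":0,"wx":0,"wy":0,"wz":0},
  ],
)

```text
clock: 22.15
eef_pos: [0.5376, -0.0231, 0.0357]
tcp_rot: [0.996, 0.092, -0.001, -0.0]
contact_force: [0.3, 0.6, 0.8]
width: 0.0239
```

```bash
python3 snap.py scene 260 140 380 240 6 pics/s21.png
```

```text
[ 0.5382 -0.0232  0.0362] [-0.7737  0.5539 -0.5253] 0.02402594360031611 22.2
```

View pics/s21.png

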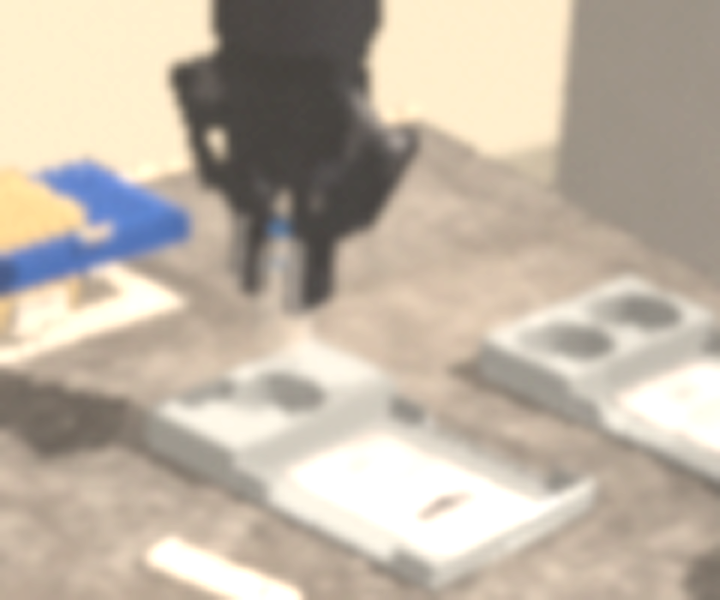

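Run:
```python
from h import *
for P in [(.538,-.023,.0445),(.539,-.0225,.02),(.539,-.0225,.003)]:print((proj("scene",P)-[260,140])*6)
```

```text
[273.6772 345.4461]
[269.1916 392.9702]
[267.6056 425.8982]
```

>>> servo_tool(
  plan=[
    {"dx":0.1,"dy":0.1,"dz":-1.5,"wx":0,"wy":0,"wz":0},
    {"dx":0,"dy":0,"dz":-1,"wx":0,"wy":0,"wz":0},
    {"dx":0,"dy":0,"dz":-1,"wx":0,"wy":0,"wz":0},
    {"dx":0,"dy":0,"dz":-0.4,"wx":0,"wy":0,"wz":0},
    {"dx":0,"dy":0,"dz":0,"wx":0,"wy":0,"wz":0},
    {"dx":0,"dy":0,"dz":0,"wx":0,"wy":0,"wz":0},
  ],
)

```text
clock: 22.8
eef_pos: [0.5394, -0.0227, -0.003]
tcp_rot: [0.996, 0.092, 0.0, -0.0]
contact_force: [-0.3, -0.9, 0.1]
width: 0.0241
```

```bash
python3 snap.py scene 260 140 380 240 6 pics/s22.png
```

```text
[ 0.5395 -0.0227 -0.0028] [-0.2463  1.0785 -0.7766] 0.024351988754778033 22.85
```

View pics/s22.png

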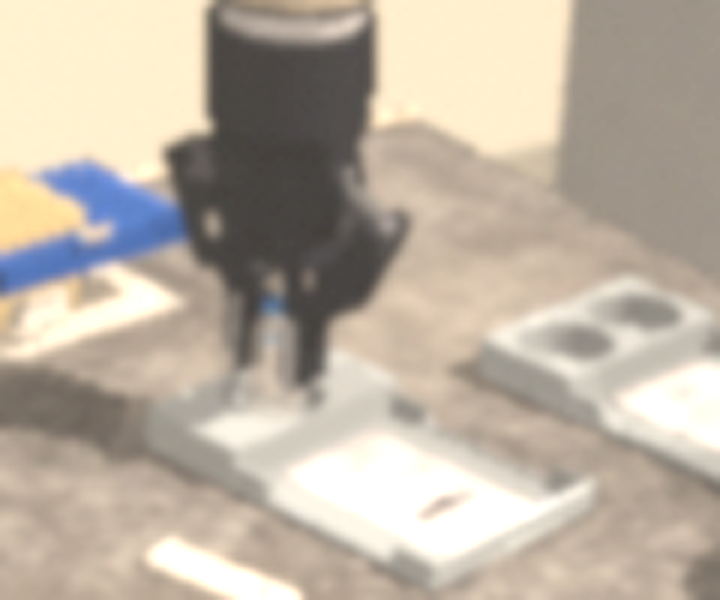

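In the well. I'll lower in small steps until there's light contact.

>>> servo_tool(
  plan=[
    {"dx":0,"dy":0,"dz":-0.2,"wx":0,"wy":0,"wz":0},
    {"dx":0,"dy":0,"dz":0,"wx":0,"wy":0,"wz":0},
  ],
)

```text
clock: 23.05
eef_pos: [0.5392, -0.0226, -0.0051]
tcp_rot: [0.996, 0.092, 0.0, -0.0]
contact_force: [-0.1, 0.0, 1.0]
width: 0.024
```

>>> servo_tool(
  plan=[
    {"dx":0,"dy":0,"dz":-0.1,"wx":0,"wy":0,"wz":0},
    {"dx":0,"dy":0,"dz":0,"wx":0,"wy":0,"wz":0},
  ],
)

```text
clock: 23.25
eef_pos: [0.5394, -0.0226, -0.0054]
tcp_rot: [0.996, 0.092, 0.0, -0.0]
contact_force: [-2.2, -0.3, 6.5]
width: 0.024
```

>>> servo_tool(
  plan=[
    {"dx":0,"dy":0,"dz":0,"wx":0,"wy":0,"wz":0},
    {"dx":0,"dy":0,"dz":0,"wx":0,"wy":0,"wz":0},
    {"dx":0,"dy":0,"dz":0,"wx":0,"wy":0,"wz":0},
    {"dx":0,"dy":0,"dz":0,"wx":0,"wy":0,"wz":0},
    {"dx":0,"dy":0,"dz":1,"wx":0,"wy":0,"wz":0},
    {"dx":0,"dy":0,"dz":2,"wx":0,"wy":0,"wz":0},
    {"dx":0,"dy":0,"dz":3,"wx":0,"wy":0,"wz":0},
    {"dx":0,"dy":0,"dz":4,"wx":0,"wy":0,"wz":0},
  ],
  hand=0.05,
)

```text
clock: 24.05
eef_pos: [0.5378, -0.0226, 0.0942]
tcp_rot: [0.996, 0.092, -0.002, -0.0]
contact_force: [0.5, 0.4, 0.5]
width: 0.0451
```

>>> servo_tool(
  plan=[
    {"dx":0,"dy":4,"dz":0,"wx":0,"wy":0,"wz":0},
    {"dx":0,"dy":4,"dz":0,"wx":0,"wy":0,"wz":0},
    {"dx":0,"dy":4,"dz":0,"wx":0,"wy":0,"wz":0},
    {"dx":0,"dy":4,"dz":0,"wx":0,"wy":0,"wz":0},
    {"dx":0,"dy":4,"dz":0,"wx":0,"wy":0,"wz":0},
    {"dx":0,"dy":4,"dz":0,"wx":0,"wy":0,"wz":0},
    {"dx":0,"dy":4.2,"dz":0,"wx":0,"wy":0,"wz":0},
    {"dx":0,"dy":0,"dz":0,"wx":0,"wy":0,"wz":0},
    {"dx":0,"dy":0,"dz":0,"wx":0,"wy":0,"wz":0},
    {"dx":0,"dy":0,"dz":-2,"wx":0,"wy":0,"wz":0},
    {"dx":0,"dy":0,"dz":-2,"wx":0,"wy":0,"wz":0},
    {"dx":0,"dy":0,"dz":0,"wx":0,"wy":0,"wz":0},
    {"dx":0,"dy":0,"dz":0,"wx":0,"wy":0,"wz":0},
  ],
  hand=0.18,
)

```text
clock: 25.35
eef_pos: [0.5395, 0.2579, 0.0542]
tcp_rot: [0.996, 0.091, -0.0, 0.0]
contact_force: [0.4, -0.8, 0.7]
width: 0.0509
```

```bash
python3 snap.py scene 170 140 360 260 4 pics/s23.png; python3 snap.py top 150 170 370 270 3 pics/t23.png
```

```text
[0.54   0.2585 0.0548] [ 0.513  -0.3693 -0.5215] 0.050386557352497585 25.4
[0.5402 0.2589 0.0551] [-1.3767 -0.3234 -0.1155] 0.05036764052864768 25.45
```

View pics/s23.png

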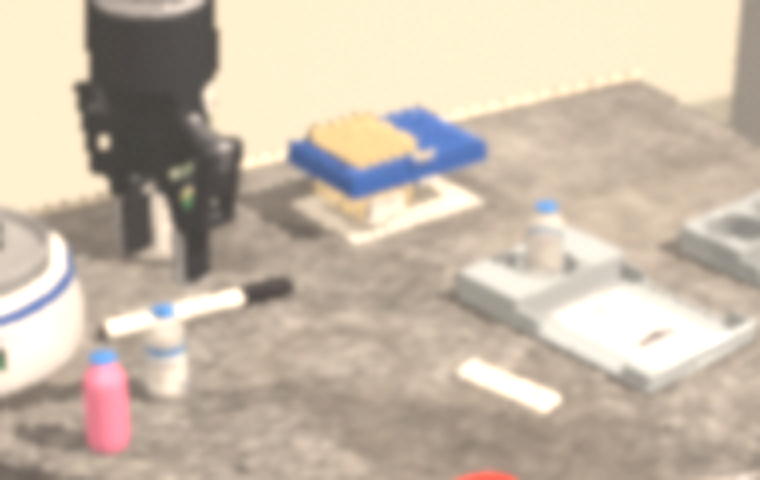

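View pics/t23.png

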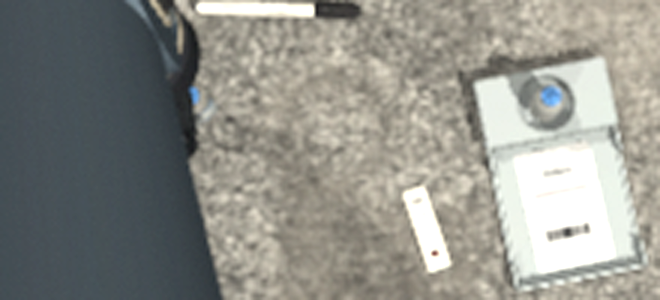

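>>> servo_tool(
  plan=[
    {"dx":-0.2,"dy":0.1,"dz":-1,"wx":0,"wy":0,"wz":0},
    {"dx":0,"dy":0,"dz":-1,"wx":0,"wy":0,"wz":0},
    {"dx":0,"dy":0,"dz":-2,"wx":0,"wy":0,"wz":0},
    {"dx":0,"dy":0,"dz":-2.3,"wx":0,"wy":0,"wz":0},
    {"dx":0,"dy":0,"dz":0,"wx":0,"wy":0,"wz":0},
    {"dx":0,"dy":0,"dz":0,"wx":0,"wy":0,"wz":0},
  ],
)

```text
clock: 26.05
eef_pos: [0.5368, 0.2602, -0.0096]
tcp_rot: [0.996, 0.092, -0.001, 0.0]
contact_force: [1.0, 0.2, 0.0]
width: 0.0502
```

```bash
python3 snap.py scene 160 160 260 260 6 pics/s24.png
```

```text
[ 0.5375  0.2606 -0.0088] [-0.8412 -0.4046  0.8979] 0.050517028880294995 26.1
```

View pics/s24.png

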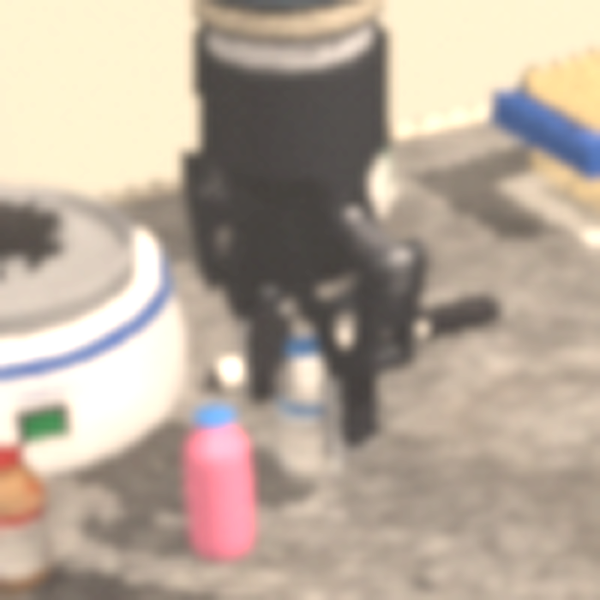

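>>> servo_tool(
  plan=[
    {"dx":0,"dy":0,"dz":0,"wx":0,"wy":0,"wz":0},
    {"dx":0,"dy":0,"dz":0,"wx":0,"wy":0,"wz":0},
    {"dx":0,"dy":0,"dz":0,"wx":0,"wy":0,"wz":0},
    {"dx":0,"dy":0,"dz":0,"wx":0,"wy":0,"wz":0},
    {"dx":0,"dy":0,"dz":0,"wx":0,"wy":0,"wz":0},
    {"dx":0,"dy":0,"dz":0,"wx":0,"wy":0,"wz":0},
  ],
  hand=-0.6,
  newtons=30,
)

```text
clock: 26.7
eef_pos: [0.538, 0.2608, -0.0081]
tcp_rot: [0.996, 0.092, 0.001, -0.0]
contact_force: [0.5, -0.8, 6.2]
width: 0.0244
```

>>> servo_tool(
  plan=[
    {"dx":0,"dy":0,"dz":0.5,"wx":0,"wy":0,"wz":0},
    {"dx":0,"dy":0,"dz":1,"wx":0,"wy":0,"wz":0},
    {"dx":0,"dy":0,"dz":2,"wx":0,"wy":0,"wz":0},
    {"dx":0,"dy":0,"dz":3,"wx":0,"wy":0,"wz":0},
    {"dx":0,"dy":0,"dz":3,"wx":0,"wy":0,"wz":0},
    {"dx":0,"dy":0,"dz":0,"wx":0,"wy":0,"wz":0},
  ],
)

```text
clock: 27.3
eef_pos: [0.5401, 0.2618, 0.0907]
tcp_rot: [0.996, 0.092, 0.004, -0.002]
contact_force: [0.9, -0.0, -0.2]
width: 0.024
```

```bash
python3 snap.py scene 160 160 260 260 6 pics/s25.png
```

```text
[0.5386 0.2611 0.0885] [-0.652  -0.0446 -0.6562] 0.024210750570471017 27.35
```

View pics/s25.png

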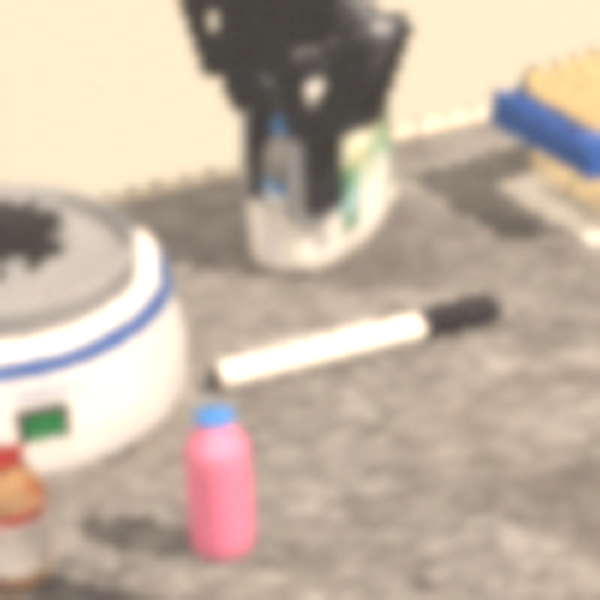

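>>> servo_tool(
  plan=[
    {"dx":-0.1,"dy":-3.5,"dz":0.5,"wx":0,"wy":0,"wz":0},
    {"dx":-0.1,"dy":-4,"dz":0,"wx":0,"wy":0,"wz":0},
    {"dx":-0.1,"dy":-4,"dz":0,"wx":0,"wy":0,"wz":0},
    {"dx":-0.1,"dy":-4,"dz":0,"wx":0,"wy":0,"wz":0},
    {"dx":-0.1,"dy":-4,"dz":0,"wx":0,"wy":0,"wz":0},
    {"dx":-0.1,"dy":-4,"dz":0,"wx":0,"wy":0,"wz":0},
    {"dx":-0.1,"dy":-4,"dz":0,"wx":0,"wy":0,"wz":0},
    {"dx":-0.1,"dy":-4,"dz":0,"wx":0,"wy":0,"wz":0},
    {"dx":-0.1,"dy":-4,"dz":0,"wx":0,"wy":0,"wz":0},
    {"dx":-0.1,"dy":-4,"dz":0,"wx":0,"wy":0,"wz":0},
    {"dx":-0.2,"dy":-4,"dz":0,"wx":0,"wy":0,"wz":0},
    {"dx":-0.2,"dy":-3,"dz":0,"wx":0,"wy":0,"wz":0},
    {"dx":0,"dy":-2,"dz":0,"wx":0,"wy":0,"wz":0},
    {"dx":0,"dy":0,"dz":-2,"wx":0,"wy":0,"wz":0},
    {"dx":0,"dy":0,"dz":-2,"wx":0,"wy":0,"wz":0},
    {"dx":0,"dy":0,"dz":-1.5,"wx":0,"wy":0,"wz":0},
    {"dx":0,"dy":0,"dz":0,"wx":0,"wy":0,"wz":0},
    {"dx":0,"dy":0,"dz":0,"wx":0,"wy":0,"wz":0},
  ],
)

```text
clock: 29.15
eef_pos: [0.5226, -0.2244, 0.0353]
tcp_rot: [0.996, 0.092, -0.001, -0.0]
contact_force: [0.3, 0.8, -0.9]
width: 0.0243
```

```bash
python3 snap.py scene 310 120 430 220 6 pics/s26.png;python3 - <<'E'
from h import *
for P in [(.524,-.2245,.0445),(.524,-.2245,.02),(.516,-.175,.02)]:print((proj("scene",P)-[310,120])*6)
E
```

```text
[ 0.5232 -0.2246  0.036 ] [-0.7314 -0.5257  0.7376] 0.024487820235992087 29.2
[334.199  384.3672]
[329.1855 430.3004]
[260.6295 458.9679]
```

View pics/s26.png

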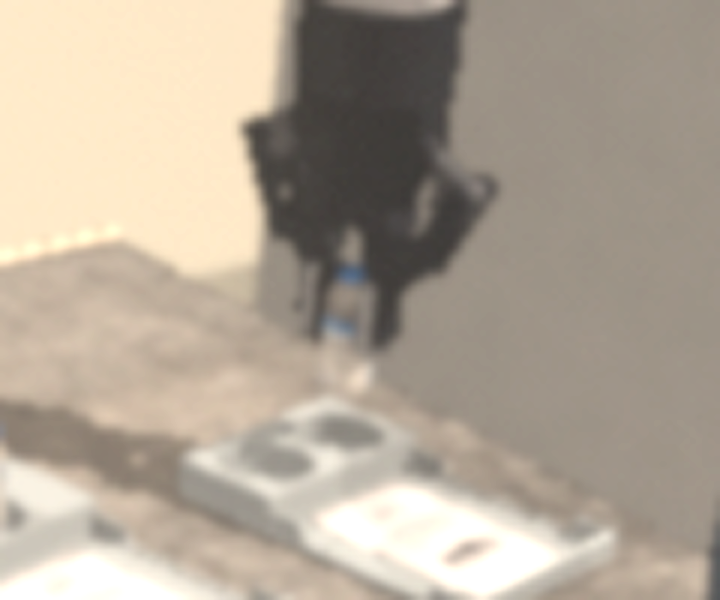

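>>> servo_tool(
  plan=[
    {"dx":-0.05,"dy":-0.15,"dz":-1,"wx":0,"wy":0,"wz":0},
    {"dx":0,"dy":0,"dz":-1,"wx":0,"wy":0,"wz":0},
    {"dx":0,"dy":0,"dz":-1,"wx":0,"wy":0,"wz":0},
    {"dx":0,"dy":0,"dz":-0.8,"wx":0,"wy":0,"wz":0},
    {"dx":0,"dy":0,"dz":0,"wx":0,"wy":0,"wz":0},
    {"dx":0,"dy":0,"dz":0,"wx":0,"wy":0,"wz":0},
  ],
)

```text
clock: 29.8
eef_pos: [0.5225, -0.2261, -0.0025]
tcp_rot: [0.996, 0.092, -0.0, -0.0]
contact_force: [0.1, -0.3, 0.0]
width: 0.0243
```

>>> servo_tool(
  plan=[
    {"dx":0,"dy":0,"dz":-0.2,"wx":0,"wy":0,"wz":0},
    {"dx":0,"dy":0,"dz":0,"wx":0,"wy":0,"wz":0},
    {"dx":0,"dy":0,"dz":0,"wx":0,"wy":0,"wz":0},
  ],
)

```text
clock: 30.1
eef_pos: [0.5228, -0.2261, -0.0039]
tcp_rot: [0.996, 0.092, 0.0, 0.0]
contact_force: [0.2, 0.3, -0.1]
width: 0.0245
```

```bash
python3 snap.py scene 310 120 430 220 6 pics/s27.png
```

```text
[ 0.5228 -0.2262 -0.0039] [ 0.9689 -0.4442 -0.6357] 0.023893464134243262 30.15
```

View pics/s27.png

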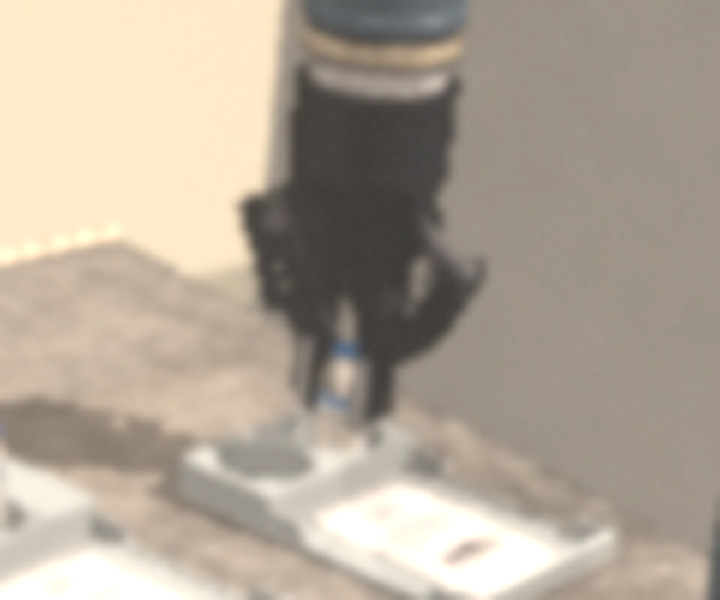

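>>> servo_tool(
  plan=[
    {"dx":0,"dy":0,"dz":-0.1,"wx":0,"wy":0,"wz":0},
    {"dx":0,"dy":0,"dz":0,"wx":0,"wy":0,"wz":0},
    {"dx":0,"dy":0,"dz":0,"wx":0,"wy":0,"wz":0},
  ],
)

```text
clock: 30.45
eef_pos: [0.5228, -0.2261, -0.0051]
tcp_rot: [0.996, 0.092, 0.0, 0.0]
contact_force: [-0.1, -0.9, 0.9]
width: 0.0246
```

>>> servo_tool(
  plan=[
    {"dx":0,"dy":0,"dz":0,"wx":0,"wy":0,"wz":0},
    {"dx":0,"dy":0,"dz":0,"wx":0,"wy":0,"wz":0},
    {"dx":0,"dy":0,"dz":0,"wx":0,"wy":0,"wz":0},
    {"dx":0,"dy":0,"dz":0,"wx":0,"wy":0,"wz":0},
    {"dx":0,"dy":0,"dz":1,"wx":0,"wy":0,"wz":0},
    {"dx":0,"dy":0,"dz":2,"wx":0,"wy":0,"wz":0},
    {"dx":0,"dy":0,"dz":3.5,"wx":0,"wy":0,"wz":0},
    {"dx":0,"dy":0,"dz":3.5,"wx":0,"wy":0,"wz":0},
    {"dx":0,"dy":0,"dz":0,"wx":0,"wy":0,"wz":0},
  ],
  hand=0.05,
)

```text
clock: 31.35
eef_pos: [0.5262, -0.2278, 0.1004]
tcp_rot: [0.996, 0.092, 0.005, 0.002]
contact_force: [0.4, -0.5, 0.2]
width: 0.0446
```

```bash
python3 snap.py scene 260 120 430 220 4 pics/s28.png
```

```text
[ 0.5246 -0.2269  0.098 ] [-0.1644  0.1674 -0.7598] 0.04492096344759216 31.4
```

View pics/s28.png

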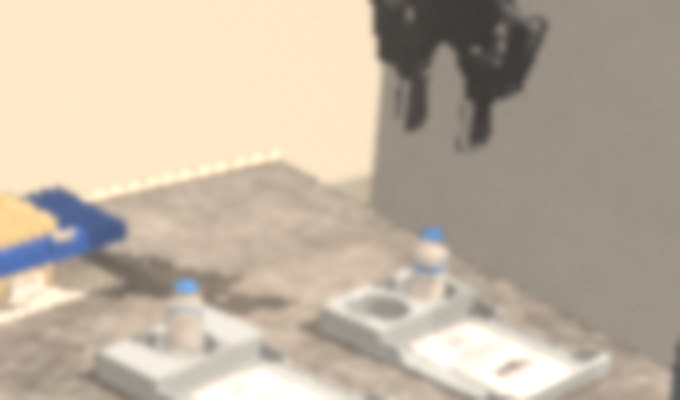

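Run:
```python
from h import *
# centrifuge outline lower edge px in top0: bottom of body near (178,190); scene
for p,z in [((178,190),.0),((178,190),.05),((160,183),.05),((150,175),.05),((200,183),.05),((178,152),.1),((158.5,207),.05),((188.8,215.8),.062)]:
    print(p,z,plane("top",p,z))
a=cv2.imread("pics/top0.png")[110:230,130:230];cv2.imwrite("pics/c5.png",cv2.resize(a,None,fx=6,fy=6,interpolation=cv2.INTER_CUBIC))
```

```text
(178, 190) 0.0 [0.5761 0.3616 0.    ]
(178, 190) 0.05 [0.5669 0.3472 0.05  ]
(160, 183) 0.05 [0.5838 0.3914 0.05  ]
(150, 175) 0.05 [0.6033 0.4165 0.05  ]
(200, 183) 0.05 [0.5841 0.295  0.05  ]
(178, 152) 0.1 [0.6462 0.3366 0.1   ]
(158.5, 207) 0.05 [0.5256 0.3922 0.05  ]
(188.8, 215.8) 0.062 [0.5034 0.3159 0.062 ]
```

View pics/c5.png

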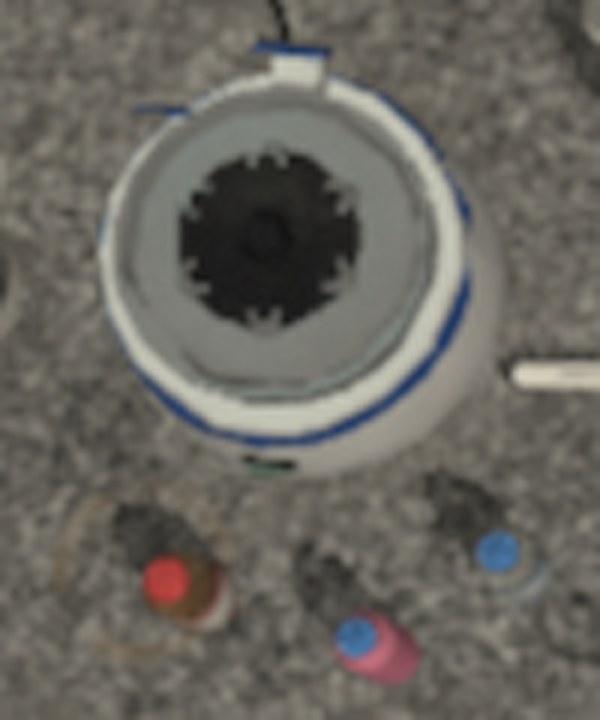

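>>> servo_tool(
  plan=[
    {"dx":0,"dy":3.9,"dz":0,"wx":0,"wy":0,"wz":5},
    {"dx":0,"dy":3.9,"dz":0,"wx":0,"wy":0,"wz":5},
    {"dx":0,"dy":3.9,"dz":0,"wx":0,"wy":0,"wz":5},
    {"dx":0,"dy":3.9,"dz":0,"wx":0,"wy":0,"wz":5},
    {"dx":0,"dy":3.9,"dz":0,"wx":0,"wy":0,"wz":5},
    {"dx":0,"dy":3.9,"dz":0,"wx":0,"wy":0,"wz":5},
    {"dx":0,"dy":3.9,"dz":0,"wx":0,"wy":0,"wz":5},
    {"dx":0,"dy":3.9,"dz":0,"wx":0,"wy":0,"wz":5},
    {"dx":0,"dy":3.9,"dz":0,"wx":0,"wy":0,"wz":5},
    {"dx":0,"dy":3.9,"dz":0,"wx":0,"wy":0,"wz":5},
    {"dx":0,"dy":3.9,"dz":0,"wx":0,"wy":0,"wz":5},
    {"dx":0,"dy":3.9,"dz":0,"wx":0,"wy":0,"wz":5},
    {"dx":0,"dy":3.9,"dz":0,"wx":0,"wy":0,"wz":5},
    {"dx":0,"dy":3.9,"dz":0,"wx":0,"wy":0,"wz":5},
    {"dx":0,"dy":3.9,"dz":0,"wx":0,"wy":0,"wz":5},
    {"dx":0,"dy":3.4,"dz":0,"wx":0,"wy":0,"wz":4},
    {"dx":0,"dy":0,"dz":0,"wx":0,"wy":0,"wz":0},
    {"dx":0,"dy":0,"dz":0,"wx":0,"wy":0,"wz":0},
  ],
  hand=0.1,
)

```text
clock: 33.2
eef_pos: [0.5216, 0.3929, 0.0935]
tcp_rot: [0.71, 0.705, -0.001, -0.0]
contact_force: [0.3, -0.9, -0.1]
width: 0.0469
```

```bash
python3 snap.py scene 110 150 240 270 5 pics/s29.png
python3 - <<'E'
from h import *
o=ctrl.get_obs();P=o["eef_pos"];q=o["tcp_rot"];print(P,q)
for Q in [P+[0,0,.031],(.526,.3925,.056),(.526,.3925,0)]:print((proj("scene",Q)-[110,150])*5)
E
```

```text
[0.5223 0.3914 0.0937] [ 0.8085 -0.1839  0.2054] 0.04662461884219555 33.25
[0.5223 0.3914 0.0937] [ 0.7104  0.7038 -0.0013  0.0003]
[239.8068 294.9206]
[248.8224 425.2529]
[259.7891 528.3388]
```

View pics/s29.png

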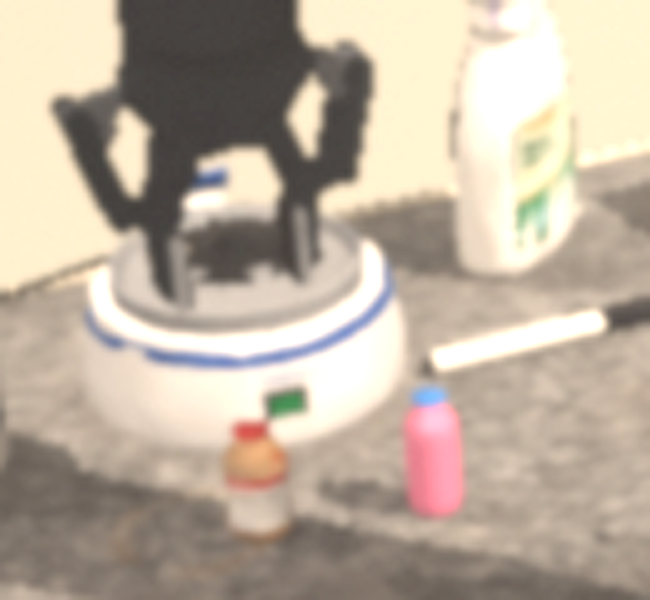

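>>> servo_tool(
  plan=[
    {"dx":0.3,"dy":0.1,"dz":-1.5,"wx":0,"wy":0,"wz":0},
    {"dx":0,"dy":0,"dz":-1.5,"wx":0,"wy":0,"wz":0},
    {"dx":0,"dy":0,"dz":-1.5,"wx":0,"wy":0,"wz":0},
    {"dx":0,"dy":0,"dz":0,"wx":0,"wy":0,"wz":0},
    {"dx":0,"dy":0,"dz":0,"wx":0,"wy":0,"wz":0},
    {"dx":0,"dy":0,"dz":0,"wx":0,"wy":0,"wz":0},
  ],
)

```text
clock: 33.85
eef_pos: [0.526, 0.3942, 0.0502]
tcp_rot: [0.71, 0.704, 0.0, -0.0]
contact_force: [-0.2, -0.2, -0.6]
width: 0.0471
```

```bash
python3 snap.py scene 110 150 240 270 5 pics/s30.png; python3 snap.py top 110 140 240 250 5 pics/t30.png
```

```text
[0.526  0.3943 0.0505] [ 0.3773 -0.1595  0.7775] 0.04685873015055565 33.9
[0.5261 0.3944 0.0506] [-0.2067 -0.7352  0.769 ] 0.0465651708787274 33.95
```

View pics/s30.png

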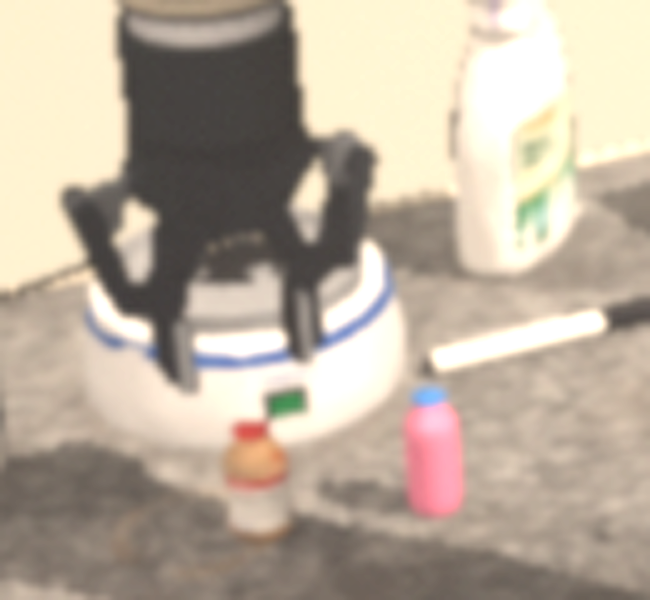

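View pics/t30.png

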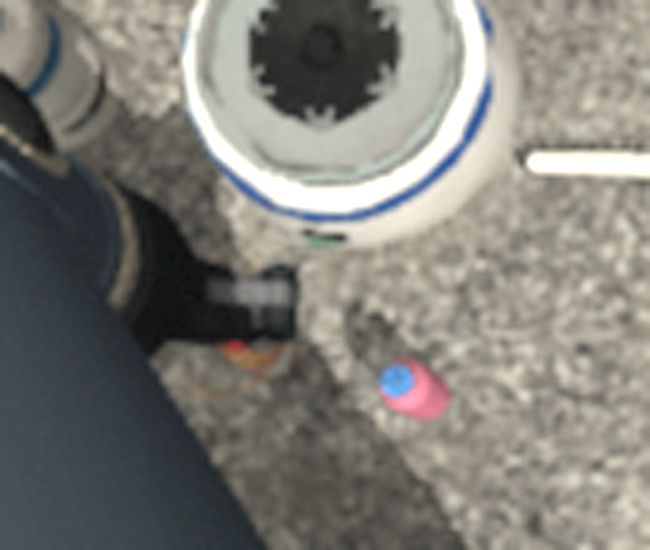

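Run:
```python
from h import *
for P in [(.526,.3943,.0825),(.532,.3943,.0825),(.526,.3943,.075),(.526,.3943,.09)]:
    print(P,(proj("scene",P)-[110,150])*5)
for z in(.1,.12,.14,.16):print(z,plane("top",(110+275/5,140+293/5),z))
```

```text
(0.526, 0.3943, 0.0825) [239.6325 375.8037]
(0.532, 0.3943, 0.0825) [235.0311 370.1965]
(0.526, 0.3943, 0.075) [241.1755 390.1947]
(0.526, 0.3943, 0.09) [238.0799 361.3239]
0.1 [0.5377 0.3616 0.1   ]
0.12 [0.5345 0.3553 0.12  ]
0.14 [0.5312 0.3489 0.14  ]
0.16 [0.5279 0.3425 0.16  ]
```

>>> servo_tool(
  plan=[
    {"dx":-0.2,"dy":-0.15,"dz":-1,"wx":0,"wy":0,"wz":0},
    {"dx":0,"dy":0,"dz":-1,"wx":0,"wy":0,"wz":0},
    {"dx":0,"dy":0,"dz":-1.2,"wx":0,"wy":0,"wz":0},
    {"dx":0,"dy":0,"dz":0,"wx":0,"wy":0,"wz":0},
    {"dx":0,"dy":0,"dz":0,"wx":0,"wy":0,"wz":0},
  ],
)

```text
clock: 34.45
eef_pos: [0.5233, 0.3922, 0.017]
tcp_rot: [0.71, 0.704, -0.001, -0.0]
contact_force: [0.9, -0.0, 0.3]
width: 0.0469
```

```bash
python3 snap.py scene 110 170 220 270 6 pics/s31.png
```

```text
[0.5237 0.3925 0.0176] [0.077  1.166  0.0061] 0.047151502791345085 34.5
```

View pics/s31.png

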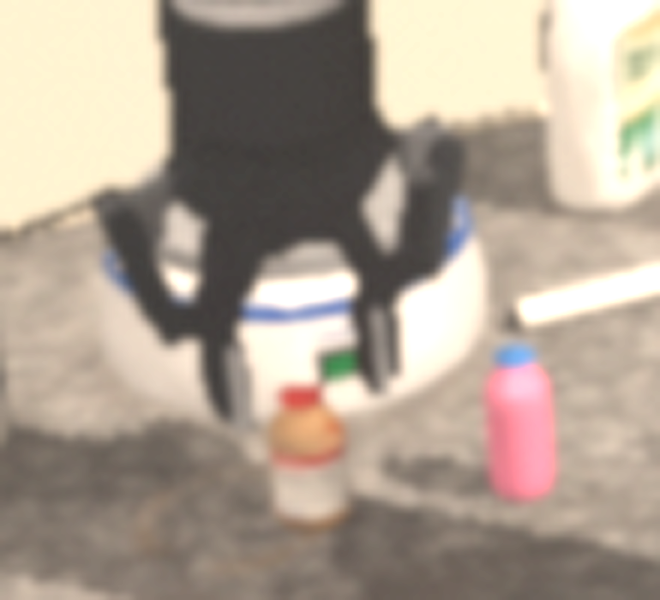

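>>> servo_tool(
  plan=[
    {"dx":0,"dy":0,"dz":-1,"wx":0,"wy":0,"wz":0},
    {"dx":0,"dy":0,"dz":-1,"wx":0,"wy":0,"wz":0},
    {"dx":0,"dy":0,"dz":-0.6,"wx":0,"wy":0,"wz":0},
    {"dx":0,"dy":0,"dz":0,"wx":0,"wy":0,"wz":0},
    {"dx":0,"dy":0,"dz":0,"wx":0,"wy":0,"wz":0},
  ],
)

```text
clock: 35.0
eef_pos: [0.5236, 0.3924, -0.0085]
tcp_rot: [0.71, 0.704, -0.0, -0.0]
contact_force: [-0.2, -0.6, 0.2]
width: 0.0471
```

```bash
python3 snap.py scene 110 170 220 270 6 pics/s32.png
```

```text
[ 0.5238  0.3926 -0.0081] [ 0.2302 -0.193  -0.2259] 0.04716204620464681 35.05
```

View pics/s32.png

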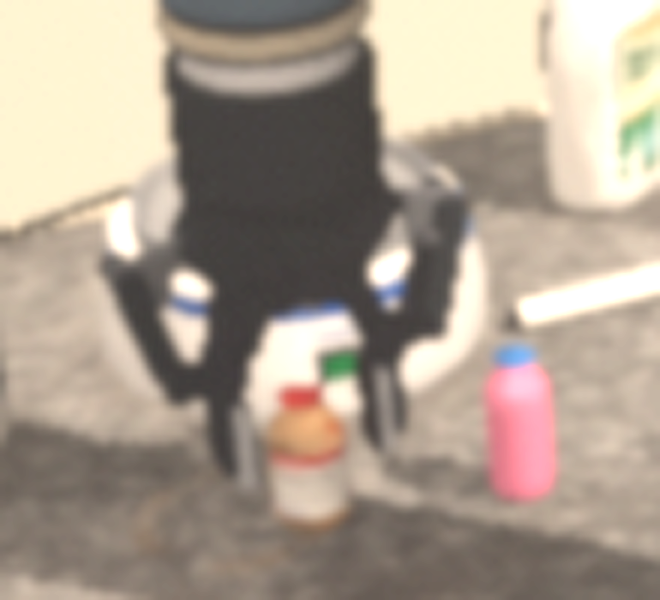

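>>> servo_tool(
  plan=[
    {"dx":0,"dy":0,"dz":0,"wx":0,"wy":0,"wz":0},
    {"dx":0,"dy":0,"dz":0,"wx":0,"wy":0,"wz":0},
    {"dx":0,"dy":0,"dz":0,"wx":0,"wy":0,"wz":0},
    {"dx":0,"dy":0,"dz":0,"wx":0,"wy":0,"wz":0},
    {"dx":0,"dy":0,"dz":0,"wx":0,"wy":0,"wz":0},
    {"dx":0,"dy":0,"dz":0,"wx":0,"wy":0,"wz":0},
  ],
  hand=-0.6,
  newtons=30,
)

```text
clock: 35.65
eef_pos: [0.524, 0.3927, -0.0077]
tcp_rot: [0.71, 0.704, 0.0, 0.0]
contact_force: [0.1, 0.0, 4.9]
width: 0.0281
```

>>> servo_tool(
  plan=[
    {"dx":0,"dy":0,"dz":0.5,"wx":0,"wy":0,"wz":0},
    {"dx":0,"dy":0,"dz":1,"wx":0,"wy":0,"wz":0},
    {"dx":0,"dy":0,"dz":2,"wx":0,"wy":0,"wz":0},
    {"dx":0,"dy":0,"dz":3,"wx":0,"wy":0,"wz":0},
    {"dx":0,"dy":0,"dz":3.5,"wx":0,"wy":0,"wz":0},
    {"dx":0,"dy":0,"dz":0,"wx":0,"wy":0,"wz":0},
  ],
)

```text
clock: 36.25
eef_pos: [0.5265, 0.395, 0.0979]
tcp_rot: [0.71, 0.704, 0.005, 0.0]
contact_force: [0.2, 0.5, -0.0]
width: 0.028
```

```bash
python3 snap.py scene 110 150 220 270 5 pics/s33.png
```

```text
[0.5251 0.3937 0.0952] [-0.3681 -0.0346 -0.7021] 0.02779270408275526 36.3
```

View pics/s33.png

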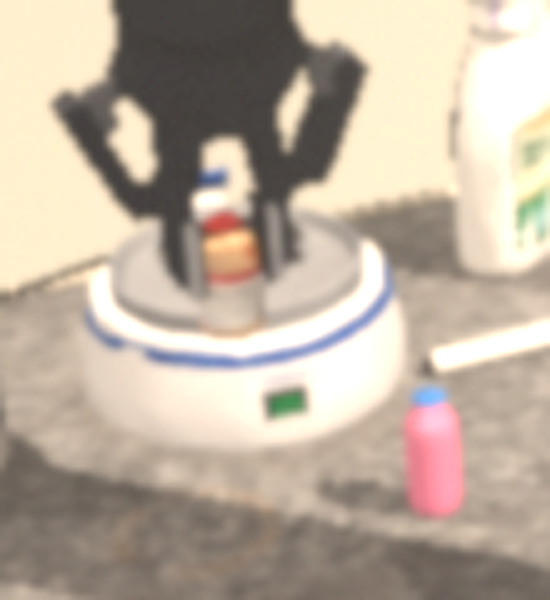

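>>> servo_tool(
  plan=[
    {"dx":0,"dy":-2.5,"dz":0,"wx":0,"wy":0,"wz":-4},
    {"dx":0,"dy":-3.9,"dz":0,"wx":0,"wy":0,"wz":-5.3},
    {"dx":0,"dy":-3.9,"dz":0,"wx":0,"wy":0,"wz":-5.3},
    {"dx":0,"dy":-3.9,"dz":0,"wx":0,"wy":0,"wz":-5.3},
    {"dx":-0.1,"dy":-3.9,"dz":0,"wx":0,"wy":0,"wz":-5.3},
    {"dx":-0.1,"dy":-3.9,"dz":0,"wx":0,"wy":0,"wz":-5.3},
    {"dx":-0.1,"dy":-3.9,"dz":0,"wx":0,"wy":0,"wz":-5.3},
    {"dx":-0.1,"dy":-3.9,"dz":0,"wx":0,"wy":0,"wz":-5.3},
    {"dx":-0.1,"dy":-3.9,"dz":0,"wx":0,"wy":0,"wz":-5.3},
    {"dx":-0.1,"dy":-3.9,"dz":0,"wx":0,"wy":0,"wz":-5.3},
    {"dx":-0.1,"dy":-3.9,"dz":0,"wx":0,"wy":0,"wz":-5.3},
    {"dx":-0.1,"dy":-3.9,"dz":0,"wx":0,"wy":0,"wz":-5.3},
    {"dx":-0.1,"dy":-3.9,"dz":0,"wx":0,"wy":0,"wz":-5.3},
    {"dx":0,"dy":-3.9,"dz":0,"wx":0,"wy":0,"wz":-5.3},
    {"dx":0,"dy":-3.5,"dz":0,"wx":0,"wy":0,"wz":-5.3},
    {"dx":0,"dy":0,"dz":0,"wx":0,"wy":0,"wz":0},
    {"dx":0,"dy":0,"dz":-2,"wx":0,"wy":0,"wz":0},
    {"dx":0,"dy":0,"dz":-2,"wx":0,"wy":0,"wz":0},
    {"dx":0,"dy":0,"dz":0,"wx":0,"wy":0,"wz":0},
    {"dx":0,"dy":0,"dz":0,"wx":0,"wy":0,"wz":0},
  ],
)

```text
clock: 38.3
eef_pos: [0.5141, -0.1738, 0.0514]
tcp_rot: [0.995, 0.099, -0.001, -0.0]
contact_force: [0.8, -0.4, -0.5]
width: 0.0281
```

```bash
python3 snap.py scene 310 120 430 220 6 pics/s34.png;python3 - <<'E'
from h import *
o=ctrl.get_obs();P=o["eef_pos"];print(P,o["tcp_rot"])
for Q in [P+[0,0,.008],(.516,-.175,.02)]:print((proj("scene",Q)-[310,120])*6)
E
```

```text
[ 0.5148 -0.1742  0.0521] [ 0.2962 -0.0453 -0.0737] 0.027886865479336494 38.35
[ 0.5148 -0.1742  0.0521] [ 0.9951  0.0991  0.     -0.0001]
[268.3485 383.4168]
[260.6295 458.9679]
```

View pics/s34.png

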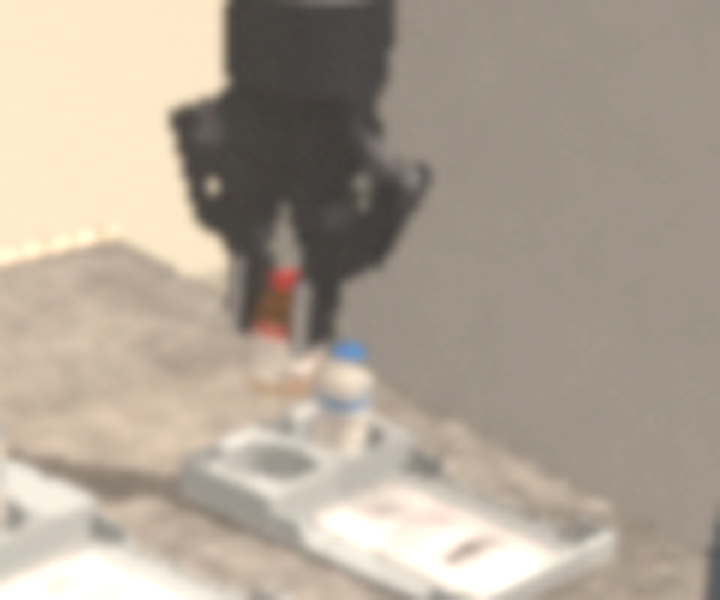

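>>> servo_tool(
  plan=[
    {"dx":0,"dy":0,"dz":-1.2,"wx":0,"wy":0,"wz":0},
    {"dx":0,"dy":0,"dz":-1.2,"wx":0,"wy":0,"wz":0},
    {"dx":0,"dy":0,"dz":-1,"wx":0,"wy":0,"wz":0},
    {"dx":0,"dy":0,"dz":-1,"wx":0,"wy":0,"wz":0},
    {"dx":0,"dy":0,"dz":-0.8,"wx":0,"wy":0,"wz":0},
    {"dx":0,"dy":0,"dz":-0.2,"wx":0,"wy":0,"wz":0},
    {"dx":0,"dy":0,"dz":0,"wx":0,"wy":0,"wz":0},
    {"dx":0,"dy":0,"dz":0,"wx":0,"wy":0,"wz":0},
  ],
)

```text
clock: 39.15
eef_pos: [0.515, -0.1748, -0.0019]
tcp_rot: [0.995, 0.099, 0.0, 0.0]
contact_force: [-0.2, 0.5, 0.0]
width: 0.0281
```

>>> servo_tool(
  plan=[
    {"dx":0,"dy":0,"dz":-0.15,"wx":0,"wy":0,"wz":0},
    {"dx":0,"dy":0,"dz":0,"wx":0,"wy":0,"wz":0},
    {"dx":0,"dy":0,"dz":0,"wx":0,"wy":0,"wz":0},
  ],
)

```text
clock: 39.45
eef_pos: [0.5148, -0.1746, -0.0035]
tcp_rot: [0.995, 0.099, 0.0, 0.0]
contact_force: [-0.1, -0.8, 0.3]
width: 0.0279
```

```bash
python3 snap.py scene 310 120 430 220 6 pics/s35.png
```

```text
[ 0.5148 -0.1746 -0.0035] [ 0.3087 -0.0789 -0.7416] 0.028177039357353124 39.5
```

View pics/s35.png

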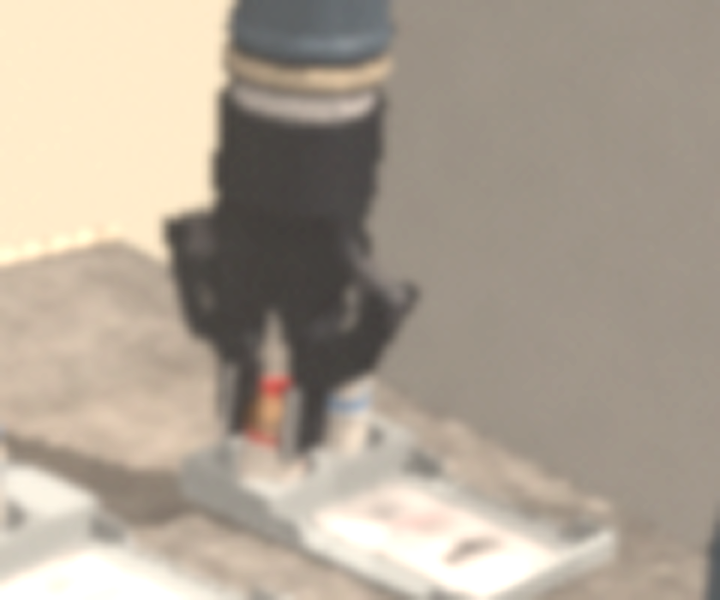

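>>> servo_tool(
  plan=[
    {"dx":0,"dy":0,"dz":-0.1,"wx":0,"wy":0,"wz":0},
    {"dx":0,"dy":0,"dz":0,"wx":0,"wy":0,"wz":0},
    {"dx":0,"dy":0,"dz":0,"wx":0,"wy":0,"wz":0},
  ],
)

```text
clock: 39.8
eef_pos: [0.5148, -0.1746, -0.0046]
tcp_rot: [0.995, 0.099, 0.0, 0.0]
contact_force: [0.7, 0.2, -0.3]
width: 0.028
```

>>> servo_tool(
  plan=[
    {"dx":0,"dy":0,"dz":-0.05,"wx":0,"wy":0,"wz":0},
    {"dx":0,"dy":0,"dz":0,"wx":0,"wy":0,"wz":0},
  ],
)

```text
clock: 40.0
eef_pos: [0.5148, -0.1747, -0.0047]
tcp_rot: [0.995, 0.099, 0.0, -0.0]
contact_force: [-1.2, 0.6, 5.2]
width: 0.0283
```

>>> servo_tool(
  plan=[
    {"dx":0,"dy":0,"dz":0,"wx":0,"wy":0,"wz":0},
    {"dx":0,"dy":0,"dz":0,"wx":0,"wy":0,"wz":0},
    {"dx":0,"dy":0,"dz":0,"wx":0,"wy":0,"wz":0},
    {"dx":0,"dy":0,"dz":0,"wx":0,"wy":0,"wz":0},
    {"dx":0,"dy":0,"dz":1,"wx":0,"wy":0,"wz":0},
    {"dx":0,"dy":0,"dz":2,"wx":0,"wy":0,"wz":0},
    {"dx":0,"dy":0,"dz":3.5,"wx":0,"wy":0,"wz":0},
    {"dx":0,"dy":0,"dz":4.5,"wx":0,"wy":0,"wz":0},
    {"dx":0,"dy":0,"dz":4,"wx":0,"wy":0,"wz":0},
    {"dx":0,"dy":4,"dz":0,"wx":0,"wy":0,"wz":0},
    {"dx":0,"dy":4,"dz":0,"wx":0,"wy":0,"wz":0},
    {"dx":0,"dy":4,"dz":0,"wx":0,"wy":0,"wz":0},
    {"dx":0,"dy":4,"dz":0,"wx":0,"wy":0,"wz":0},
    {"dx":0,"dy":4,"dz":0,"wx":0,"wy":0,"wz":0},
    {"dx":0,"dy":4,"dz":0,"wx":0,"wy":0,"wz":0},
    {"dx":0,"dy":4,"dz":0,"wx":0,"wy":0,"wz":0},
    {"dx":0,"dy":4,"dz":0,"wx":0,"wy":0,"wz":0},
    {"dx":0,"dy":4,"dz":0,"wx":0,"wy":0,"wz":0},
    {"dx":0,"dy":0,"dz":0,"wx":0,"wy":0,"wz":0},
    {"dx":0,"dy":0,"dz":0,"wx":0,"wy":0,"wz":0},
  ],
  hand=0.1,
)

```text
clock: 42.0
eef_pos: [0.5144, 0.1861, 0.1452]
tcp_rot: [0.995, 0.1, 0.0, 0.0]
contact_force: [0.7, -1.0, 0.7]
width: 0.0471
```

```bash
python3 snap.py scene 260 140 430 250 4 pics/s36.png; python3 snap.py top 230 160 450 290 3 pics/t36.png
```

```text
[0.5147 0.1846 0.1452] [-0.4274  0.1354  0.6441] 0.04663547483561156 42.05
[0.5148 0.1838 0.1451] [ 0.4725 -0.249   0.0381] 0.04717278272783043 42.1
```

View pics/s36.png

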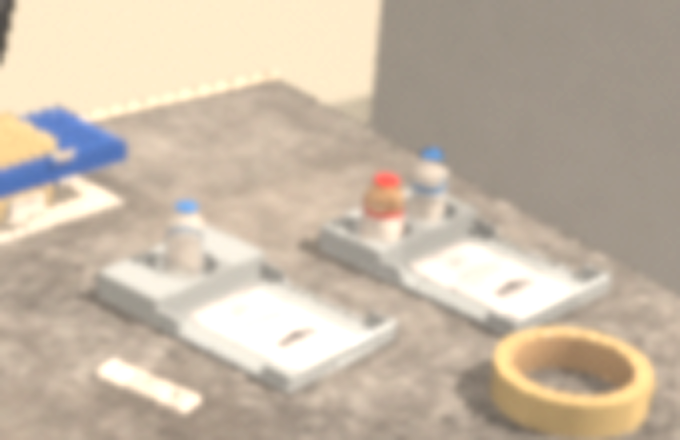

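View pics/t36.png

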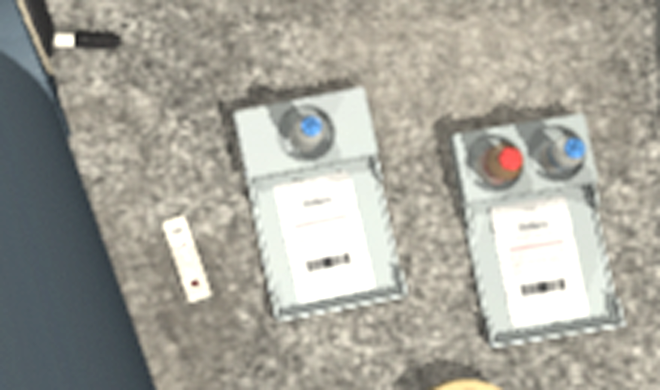

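Run:
```python
from h import *
im=ctrl.capture("top")[:,:,::-1].copy();sc=ctrl.capture("scene")[:,:,::-1].copy()
h=cv2.cvtColor(im,cv2.COLOR_BGR2HSV);H,S,V=[h[...,i] for i in range(3)];hs=cv2.cvtColor(sc,cv2.COLOR_BGR2HSV)
fr={"S":(np.array([.539,-.0226]),11.3),"D":(np.array([.5198,-.1998]),9.6)}
def loc(k,p):
    w,a=fr[k];a=np.radians(a);u=np.array([np.cos(a),np.sin(a)]);v=np.array([-u[1],u[0]]);d=p[:2]-w;return (58.5+1e3*d@u,1e3*d@v)
m=((V>190)&(S<40)).astype(np.uint8);m=cv2.morphologyEx(m,cv2.MORPH_CLOSE,np.ones((5,5)))
for c in cv2.findContours(m,0,1)[0]:
    if 500<cv2.contourArea(c)<1300 and 300<c[0,0,0]<450:
        r=cv2.minAreaRect(c);k="S" if r[0][0]<370 else "D";p=plane("top",r[0],.010);print("pouch",k,r,loc(k,p))
b=[x for x in blobs((H>98)&(H<122)&(S>110)&(V>90),8) if 300<x[0][0]<450 and x[0][1]>160];r=[x for x in blobs(((H<8)|(H>172))&(S>150)&(V>110),8) if 370<x[0][0]<450]
print(b,r)
for x in b:print("buf",loc("S" if x[0][0]<370 else "D",plane("top",x[0],.064)))
for x in r:print("ctl",loc("D",plane("top",x[0],.056)))
sb=[x for x in blobs((hs[...,0]>95)&(hs[...,0]<125)&(hs[...,1]>70),4) if 295<x[0][0]<400 and x[0][1]>175];print("scene",sb)
print("tri S",tri(b[-1][0] if b[-1][0][0]<370 else b[0][0],(306.4,192.2)),"D",tri(max(b)[0],(368,179.2)))
m=((V>150)&(S<60)).astype(np.uint8)
for c in cv2.findContours(m,0,1)[0]:
    q=cv2.minAreaRect(c)
    if 150<cv2.contourArea(c)<260 and 280<q[0][0]<300:print("cassette",q[0],"was 291.8 245.9")
o=ctrl.get_obs();print(o["eef_pos"],o["clock"],np.abs(o["dq"]).max())
```

```text
pouch D ((409.5769348144531, 247.88461303710938), (38.830989837646484, 25.49509620666504), 78.69007110595703) (np.float64(-28.084384263961226), np.float64(3.5950949281321787))
pouch S ((337.8581237792969, 238.95095825195312), (39.1934928894043, 26.317838668823242), 78.11134338378906) (np.float64(-27.354649952454068), np.float64(1.7318435515330215))
[((np.float64(333.0), np.float64(201.7)), np.int32(24)), ((np.float64(421.1), np.float64(208.9)), np.int32(24))] [((np.float64(399.8), np.float64(212.5)), np.int32(38))]
buf (np.float64(57.5920716632959), np.float64(1.729470850038465))
buf (np.float64(56.24249720439582), np.float64(-24.686596853724517))
ctl (np.float64(56.63267560030056), np.float64(23.078503196406594))
scene [((np.float64(367.8), np.float64(178.0)), np.int32(10)), ((np.float64(306.3), np.float64(191.4)), np.int32(7))]
tri S (array([ 0.5374, -0.0225,  0.0611]), np.float64(0.0028531780037435125)) D (array([ 0.5213, -0.2269,  0.0602]), np.float64(0.0028656196483507305))
cassette (291.7572326660156, 245.73497009277344) was 291.8 245.9
[0.5149 0.1836 0.1451] 42.2 0.006205909628288494
```

```bash
python3 -c "
from workcell import ctrl
print(ctrl.sign_off())"
```

```text
the job is handed in; nothing more can be done
None
```

Both kits are made up, and I handed the job in at about 42 s of the 131 s allowed. `sign_off` reports no verdict, so the results below come from my own last pictures.

**What I did:** One pouch went flat into each tray. One buffer bottle went into the single well. The other buffer bottle went into the −y well of the double tray and the control bottle into the +y well. I left the pink bottle alone.

**Last checks, in each tray's frame (mm):**

| Item | Tray | x | y | Allowed x | Allowed y |
|---|---|---|---|---|---|
| Pouch | single | −27.4 | 1.7 | −38.5 to −14.5 | ±22 |
| Pouch | double | −28.1 | 3.6 | −38.5 to −14.5 | ±22 |
| Buffer bottle | single | 57.6 | 1.7 | 45.5 to 71.5 | ±13 |
| Buffer bottle | double | 56.2 | −24.7 | 45.5 to 71.5 | ±38.5 |
| Control bottle | double | 56.6 | 23.1 | 45.5 to 71.5 | ±38.5 |

- **Upright and seated:** All three bottles look upright and all are released. The buffer caps measured 60–61 mm high from two views, roughly right for bottles on the well bottoms. I did not measure tilt or base height directly, nor the pouches' heights.
- **Bystanders:** The cassette is within 0.2 pixel of where it started. The marker's visible end is at its starting pixel; the arm hid the rest of it in that last picture.
- **Arm:** It was at rest about 0.15 m up, touching nothing.

**What disagreed or failed:**
- **Fingertip height:** The fingertips stood about 30 mm higher than the reported TCP and the tool description imply. Both views and the absence of contact showed this, so I set grasp heights from the pictures and contact forces. The TCP therefore reads below zero at the pouch and bottle grasps.
- **Pouch width:** The gripper read 60 mm across the 62 mm pouches.
- **Scene camera:** It was 2–3 pixels (about 5 mm) off near the double tray, so there I aimed by comparing bottle and well in the same picture.
- **Refused calls:** The first two move calls were refused, apparently because rows must contain all six numbers. Nothing moved.

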